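# Crank down the glue press

### The job

A freshly glued casing lies ready in the small screw press: take the crank from the wooden block, set it fully down on the square end of the press screw, and wind the platen down by the crank's handle, clockwise seen from above. Stop by feel about a tenth of a turn after the platen touches the casing, so that it bears firmly; a fifth of a turn cracks the shell. Keep the crank down on its square while you wind, leave it there when you let go, and do not disturb the other things on the bench.

Things in the scene. Friction and masses are not known exactly. Their poses are not given: they have to be found in the camera images.
- press: Green bench screw press, fixed. Base plate 180 x 260 x 18 mm; two 22 mm columns 107 mm to either side (its y) of the middle; crosshead 50 x 250 mm, top 147 mm up, with column nuts to 155 mm and a brass nut (42 mm wide) to 157 mm through which the vertical screw passes. Origin: middle of the base's underside; x across the crosshead, y along it, z up.
- platen: Steel plate 96 x 136 x 12 mm with a 3 mm rubber face, under the screw; does not turn. Origin: centre of the rubber's underside, z up, 67 to 71 mm above the bench at the start. Below it the grey casing, 82 x 124 x 28 mm, lies on cork packing of no fixed thickness: its top is 47 to 54 mm above the bench. From touch on the crank's torque grows steadily, +0.3 Nm (4 N at the handle) per 0.1 turn.
- spindle_end (a point): Centre of the upper end face of the press screw, 198 to 202 mm above the bench at the start. Its top 22 mm are a steel square, 14 x 14 mm, faces along this point's x and y; z up. Screw and platen go down together, 6 mm for each clockwise turn seen from above. It turns stiffly, 0.25 Nm (3.5 N at the handle) either way; when let go under load it holds, or eases back to about 250 N on the casing.
- crank: Loose steel crank, about 0.4 kg, upright in the block's hole. Square hub 28 x 28 x 26 mm with a square socket in its underside, 15.2 mm wide, 1.5 mm chamfer, 18 mm deep; flat arm 18 mm wide, 19 to 26 mm above the hub's underside, along +x to the red handle; round boss on top of the hub. Origin: centre of the hub's underside; z up along the socket, whose faces lie along x and y.
- socket_top (a point): Centre of the blind end of the crank's socket, 18 mm above the hub's underside; it meets spindle_end when the crank is fully down. Axes as the crank's.
- boss (a point): Middle of the crank's round steel boss, to hold it by when fitting: 24 mm diameter, 26 to 63 mm above the hub's underside (this point at 48 mm), straight above the socket. Axes as the crank's.
- handle_mid (a point): Middle of the red crank handle: a vertical sleeve of 22 mm diameter and 62 mm length (30 to 92 mm above the hub's underside) that spins freely on its pin, 70 mm from the socket's axis. Axes as the crank's.
- block: Wooden tool block 160 x 100 x 50 mm, fixed to the bench, with a 44 mm round hole at its middle (18 mm deep) that holds the crank's hub, and three coloured plugs (12 mm wide, standing 12 mm out) near its corners. Origin: centre of its underside.
- glue: White glue bottle with an orange cap, 44 mm diameter, 110 mm tall, standing on the bench. Bystander. Origin: centre of its underside.
- screwdriver: Orange-handled screwdriver, 190 mm long, lying on the bench. Bystander. Origin: under its middle; x towards its tip.
- tray: Blue screw tray 90 x 130 x 22 mm on the bench. Bystander. Origin: centre of its underside.
Not all that is in view belongs to the job. What is shaped like the crank but green, pink or turquoise is not meant.

How it is judged:
By the outcome, as a careful person would: the job done as asked, in the order asked, and still so for the second after the job is handed in, with the robot touching nothing.
It also fails if it takes over 72 s, if anything falls off the work surface, if the arm or the gripper's body presses on something with over 40 N, if the wrist force passes 120 N, or if a joint passes its speed limit or range.

### The arm

A 6-joint arm with a two-finger parallel gripper is mounted at the origin on the work surface. World frame = base frame: x ahead of the robot, y to its left, z up, the work surface at z = 0. Lengths are in m, angles in rad, forces in N, time in s.
With the tool pointing down it reaches from about 0.275 to 0.85 m from the base axis. Payload 19 kg.
Tool frame: the origin (TCP) lies where the fingers leave the gripper's body, on its centre line; the fingertips stand 73 mm ahead of it and the grasp point (between the pads) lies 54 mm ahead of it; z points along the fingers, y is the direction in which the jaws open and shut (so a half turn about z gives the same grasp; the last joint's range is limited). The gripper opens to 85 mm and grips with 20 to 120 N. Pads are 22 mm wide; open, the fingers measure 114 mm over their backs; the gripper's body (76 mm by 85 mm) begins 54 mm behind the grasp point. The pads swing forward as they close: fully open they stand 13 mm farther back than shut.
Start: joints at [1.063, 0.15, 1.437, -0, 1.554, -0.134], TCP at [0.21, 0.535, 0.304] pointing down, gripper open.
Joint ranges: [-2.8, 2.8], [-0.68, 2.1], [0.12, 2.68], [-1.39, 4.53], [0.16, 2.79], [-2.81, 2.81]. Speed limits (rad/s): [1.89, 1.89, 2.22, 3.01, 3.01, 3.01].

### API

Orientations are given as a rotation vector (axis times angle).
In Python, from rig import r gives the robot as it stands.
- The arm moves only by the tool move_arm, never from a script. Its argument "plan" is a list of rows, each an object with "xyz": the shift along the tool's x, y, z in mm, a list of three; "roll": the turn about the tool's z in degrees. A call has 1 to 5 rows; each row shifts and turns the pose as measured when the row begins, along the tool's axes as they then stand; what a row does not reach is not made up. A row lasts 1/8 s, in which the tool goes at most 62.5 mm and 10.7 degrees, less where a joint would pass 70% of its speed; a pose out of reach is approached as far as the arm can. A call with a gripper value outside its range is refused whole. "fingers" is the closure, from 0 (fully open) to 1 (shut), set as the call begins (left out, the last holds). The fingers move at their own pace and stop on an object; "grip_force" is the grip in N (left out, the last holds). Time passes only in rows, so rows that do not move let the fingers close. It gives the time, the measured TCP pose, the force and the opening at its end, in the units of the state.
- r.observe(): the state, without advancing time (a new reading comes with each control period).
- r.snapshot(name): name is "scene" or "top" or "wrist"; returns a dict with "frame" (384x512x3 uint8, red, green, blue), "intrinsics" (3x3 intrinsics, pixels), "world_from_camera" (4x4, takes a point from camera to world coordinates); the wrist camera has in their place "T_tool_cam" (4x4, takes a point from camera to tool coordinates, whose origin is the TCP and whose axes are the flange's). Camera axes: x right, y up, looking along -z (the intrinsics and any distortion apply to the point x, -y, -z); pixel columns grow to the right and rows downward; lengths in m; the calibration is good to about 2 mm. A picture is of the moment at which its call begins: read the wrist's pose just before it. There is no depth.
- r.sign_off(): hands the job in, once; it reports no verdict.
The state is a dict: "time": time; "q": joint angles; "joint_vel": joint speeds; "joint_efforts": joint torques, N m; "ee_pos": TCP position; "tcp_rot": TCP orientation; "ft_force": force on the tool from outside, world axes, zero at the start; "moment": the same for the moment, N m; "finger_gap": opening from 0.0 (shut) to 1.0 (fully open).
Only numpy, scipy, OpenCV 4.12 (cv2) and the standard library are available. Lean on these libraries where they do the work, as an engineer would, in place of code of your own. Each camera call takes 0.05 s, during which the arm holds its last target.

## Working session

There is one attempt and no reset: what is moved stays moved. The work goes in short steps, Python scripts to look and compute and a tool call to move; the robot and the scene stay as the last step left them, time stands still between calls to the robot, and variables do not carry over. Pictures are saved under pics/ and viewed, and the job is handed in when it is done.

Besides the shell and the picture viewer there is one more tool, called as name(argument=value, ...) on one line, values as JSON. move_arm: Moves the arm, as the interface text tells. Its arguments: {"type":"object","properties":{"plan":{"type":"array","items":{"type":"object","properties":{"xyz":{"type":"array","items":{"type":"number"}},"roll":{"type":"number"}}}},"fingers":{"type":"number"},"grip_force":{"type":"number"}},"required":["plan"]}

```bash
ls; mkdir -p pics; python3 - <<'E'
from rig import r
import cv2
o=r.observe(); print(o)
for n in("scene","top","wrist"):
    s=r.snapshot(n); cv2.imwrite(f"pics/{n}0.png",s["frame"][:,:,::-1])
    print(n,s["intrinsics"],s.get("world_from_camera",s.get("T_tool_cam")),[k for k in s])
E
```

```text
pics
{'time': 0.0, 'q': array([ 1.06299319e+00,  1.50991771e-01,  1.43800999e+00,  1.18562517e-06,
        1.55377531e+00, -1.34029199e-01]), 'joint_vel': array([-0.00166424, -0.00208027, -0.00112106,  0.00047302, -0.00093444,
        0.00016861]), 'joint_efforts': array([ 2.74417966e-03, -7.13040519e+01, -5.70888305e+01,  2.12342038e-04,
        8.38235545e-03,  3.66912388e-05]), 'ee_pos': array([0.20991267, 0.53515766, 0.30328259]), 'tcp_rot': array([-5.83641296e-01, -3.08652065e+00,  1.76469777e-03]), 'ft_force': array([0.2359691 , 0.21975587, 0.10178178]), 'moment': array([-0.00998049,  0.01274344, -0.00307566]), 'finger_gap': 0.9930934949034391}
scene [[437.98754242   0.         256.24360592]
 [  0.         437.98754242 187.92782077]
 [  0.           0.           1.        ]] [[ 0.40026568 -0.78407515  0.47435593  1.08840596]
 [ 0.91637071  0.34653606 -0.20044323 -0.38812087]
 [-0.00721887  0.51491642  0.85720999  1.18150843]
 [ 0.          0.          0.          1.        ]] ['frame', 'intrinsics', 'world_from_camera']
top [[350.15874131   0.         255.1664599 ]
 [  0.         350.15874131 193.57246152]
 [  0.           0.           1.        ]] [[ 0.00904591  0.9819362  -0.18899596  0.36554688]
 [-0.9999545   0.00945496  0.00126284 -0.13496495]
 [ 0.00302697  0.18897594  0.98197705  0.87664789]
 [ 0.          0.          0.          1.        ]] ['frame', 'intrinsics', 'world_from_camera']
wrist [[301.408269     0.         251.50453181]
 [  0.         301.408269   192.08014893]
 [  0.           0.           1.        ]] [[-6.33833611e-04  9.63186322e-01  2.68833979e-01  6.90740501e-02]
 [ 9.99999618e-01  7.72383103e-04 -4.09603992e-04  3.57320660e-04]
 [-6.02167785e-04  2.68833616e-01 -9.63186443e-01 -6.99956800e-02]
 [ 0.00000000e+00  0.00000000e+00  0.00000000e+00  1.00000000e+00]] ['frame', 'intrinsics', 'T_tool_cam']
```

View pics/scene0.png

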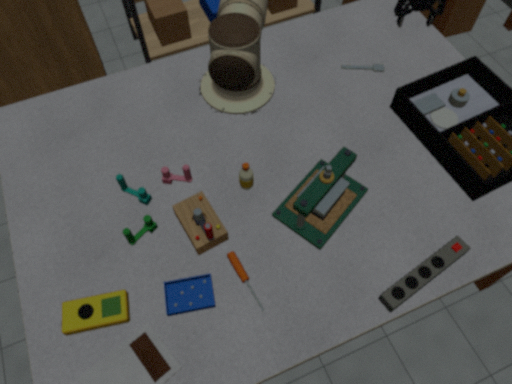

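View pics/top0.png

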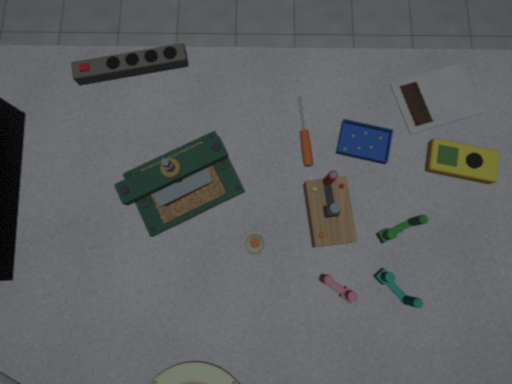

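View pics/wrist0.png

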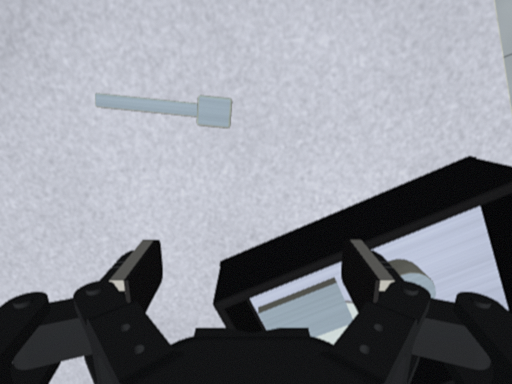

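The crank candidates in the top view are the steel one with a red handle in the block (333,195), and green (402,228), turquoise (400,288) and pink (338,288) ones lying on the bench. Only the first is steel and stands in the wooden block, so it's the one meant. I'll confirm it in enlarged crops.

```bash
python3 - <<'E'
import cv2,numpy as np
t=cv2.imread("pics/top0.png"); s=cv2.imread("pics/scene0.png")
def c(im,x,y,w,h,k): return cv2.resize(im[y:y+h,x:x+w],None,fx=k,fy=k,interpolation=cv2.INTER_CUBIC)
cv2.imwrite("pics/a.png",np.hstack([c(t,295,165,70,90,6),c(s,165,180,70,90,6)][:1]+[c(s,165,175,60,90,6)]))
cv2.imwrite("pics/b.png",np.hstack([c(t,110,125,80,80,5),c(s,280,140,80,80,5)]))
E
```

```text
(no output)
```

View pics/a.png

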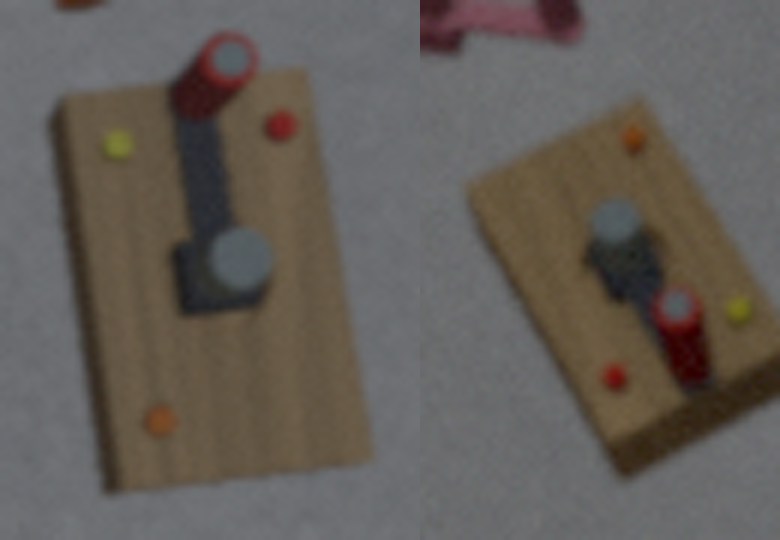

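View pics/b.png

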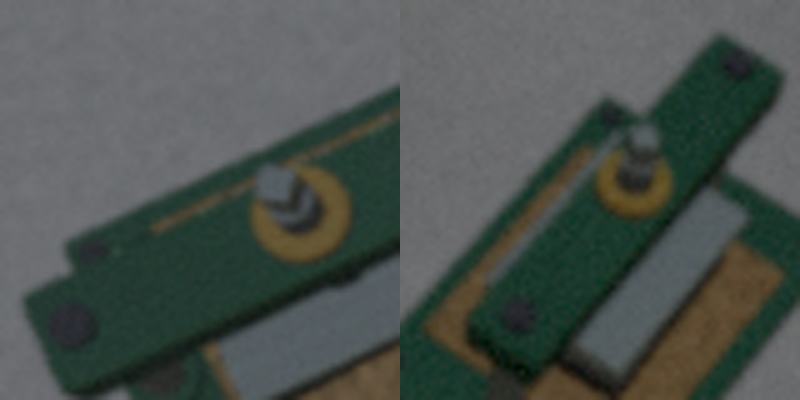

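```bash
cat > h.py <<'E'
import numpy as np,cv2
from scipy.spatial.transform import Rotation as R
from rig import r
def cam(n):
    o=r.observe(); s=r.snapshot(n); K=s["intrinsics"]
    if n=="wrist":
        T=np.eye(4);T[:3,:3]=R.from_rotvec(o["tcp_rot"]).as_matrix();T[:3,3]=o["ee_pos"];T=T@s["T_tool_cam"]
    else: T=s["world_from_camera"]
    return s["frame"][:,:,::-1].copy(),K,T
def ray(K,T,u,v):
    d=np.array([(u-K[0,2])/K[0,0],-(v-K[1,2])/K[1,1],-1.]); return T[:3,3],T[:3,:3]@d
def atz(K,T,u,v,z):
    c,d=ray(K,T,u,v); return c+d*(z-c[2])/d[2]
def proj(K,T,p):
    q=T[:3,:3].T@(np.asarray(p)-T[:3,3]); return np.array([K[0,2]+K[0,0]*q[0]/-q[2],K[1,2]-K[1,1]*q[1]/-q[2]])
def tri(obs):
    A=np.zeros((3,3));b=np.zeros(3)
    for K,T,(u,v) in obs:
        c,d=ray(K,T,u,v);d/=np.linalg.norm(d);P=np.eye(3)-np.outer(d,d);A+=P;b+=P@c
    return np.linalg.solve(A,b)
def crop(im,x,y,w,h,k): return cv2.resize(im[y:y+h,x:x+w],None,fx=k,fy=k,interpolation=cv2.INTER_CUBIC)
def totool(v):
    return R.from_rotvec(r.observe()["tcp_rot"]).inv().apply(v)
E
python3 - <<'E'
from h import *
np.set_printoptions(precision=4,suppress=True)
_,Ks,Ts=cam("scene");_,Kt,Tt=cam("top")
for n,t,s,z in [("boss",(334.6,208),(197.2,211.4),.095),("handle",(333,174.3),(207.3,225.4),.124),("spin",(164.6,161.1),(328,167.2),.2)]:
    p=tri([(Kt,Tt,t),(Ks,Ts,s)]); print(n,p,proj(Kt,Tt,p)-t,"top",atz(Kt,Tt,*t,z),"sc",atz(Ks,Ts,*s,z))
# crosshead ends: nuts top image (73,325)/5 , other
a=atz(Kt,Tt,110+73/5-.4,125+325/5-.4,.155)
b=atz(Kt,Tt,216,146,.155); print(a,b,np.linalg.norm(a-b),np.degrees(np.arctan2(*(a-b)[[1,0]])))
print(R.from_rotvec(r.observe()["tcp_rot"]).as_matrix())
E
```

```text
boss [ 0.486  -0.3166  0.0873] [-0.3228 -0.1238] top [ 0.4846 -0.3155  0.095 ] sc [ 0.4906 -0.3164  0.095 ]
handle [ 0.5562 -0.308   0.1217] [-0.1749 -0.0625] top [ 0.5555 -0.3078  0.124 ] sc [ 0.5576 -0.3078  0.124 ]
spin [0.5613 0.0465 0.1955] [0.3696 0.1048] top [0.5602 0.0461 0.2   ] sc [0.5637 0.0437 0.2   ]
[0.5103 0.1393 0.155 ] [ 0.608  -0.0506  0.155 ] 0.21355545936542894 117.22573989625633
[[-0.9309  0.3652 -0.0003]
 [ 0.3652  0.9309 -0.0005]
 [ 0.0001 -0.0006 -1.    ]]
```

The crop shows the steel crank with its red handle in the block: top view boss (334.6,208), handle top (333,174). The triangulated heights of 87, 122 and 196 mm are close to the expected 95, 124 and 200, and the crank radius comes out at 70 mm, so this is the right one. The spindle lies on the way, so I'll look at it first.

move_arm(plan=[{"xyz": [-50, -33, -12]}, {"xyz": [-50, -33, -12]}, {"xyz": [-50, -33, -12]}, {"xyz": [-50, -33, -12]}, {"xyz": [-50, -33, -12]}], fingers=0.35)

```text
schema error: expected keys xyz, roll
```

move_arm(plan=[{"xyz": [-50, -33, 0]}, {"xyz": [-50, -33, 0]}, {"xyz": [-50, -33, 0]}, {"xyz": [-50, -33, 0]}, {"xyz": [-50, -33, 0]}])

```text
schema error: expected keys xyz, roll
```

move_arm(plan=[{"xyz": [-50, -33, -12], "roll": 0}, {"xyz": [-50, -33, -12], "roll": 0}, {"xyz": [-50, -33, -12], "roll": 0}, {"xyz": [-50, -33, -12], "roll": 0}, {"xyz": [-50, -33, -12], "roll": 0}], fingers=0.35)

```text
time: 0.88
ee_pos: [0.3845, 0.2864, 0.3636]
tcp_rot: [-0.573, -3.088, 0.004]
ft_force: [0.8, -0.7, 0.0]
finger_gap: 0.648
```

move_arm(plan=[{"xyz": [-50, -33, 0], "roll": 0}, {"xyz": [-50, -33, 0], "roll": 0}, {"xyz": [-50, -33, 0], "roll": 0}, {"xyz": [-50, -33, 0], "roll": 0}, {"xyz": [0, 0, 0], "roll": 0}])

```text
time: 1.5
ee_pos: [0.5286, 0.0808, 0.3647]
tcp_rot: [0.58, 3.087, -0.003]
ft_force: [0.8, 0.9, -0.8]
finger_gap: 0.647
```

```bash
python3 - <<'E'
from h import *
im,K,T=cam("wrist"); cv2.imwrite("pics/w1.png",im)
print(proj(K,T,[.561,.046,.2]),r.observe()["ee_pos"])
E
```

```text
[226.96154428 244.46879278] [0.52775427 0.08228401 0.36498374]
```

View pics/w1.png

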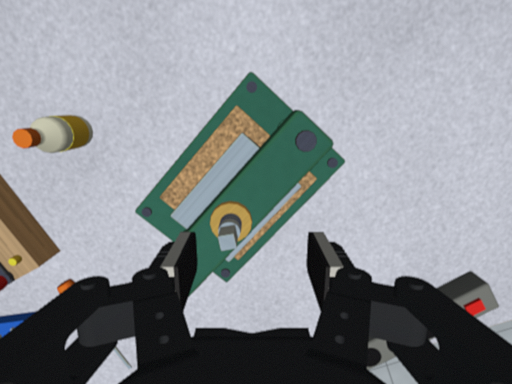

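```bash
python3 - <<'E'
from h import *
im,K,T=cam("wrist"); cv2.imwrite("pics/w2.png",crop(im,195,190,70,70,8)); np.save("w2.npy",[K,T[:3,:3]]);np.save("w2t.npy",T)
print(r.observe()["ee_pos"],proj(K,T,[.561,.046,.2]))
E
```

```text
[0.52712441 0.08351198 0.36526108] [225.58453146 245.72482734]
```

View pics/w2.png

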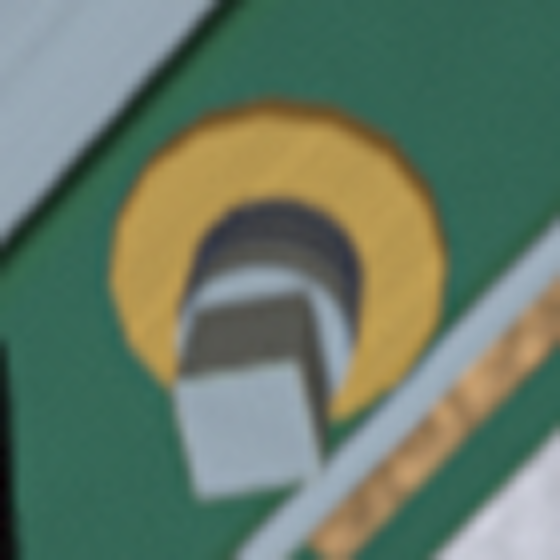

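```bash
python3 - <<'E'
from h import *
np.set_printoptions(precision=4,suppress=True)
K,_=np.load("w2.npy");T=np.load("w2t.npy")
P=[atz(K,T,195+(x+.5)/8-.5,190+(y+.5)/8-.5,.2) for x,y in [(177,382),(298,358),(322,472),(198,500)]]
print(np.array(P),np.mean(P,0))
for i in range(4):
    d=P[(i+1)%4]-P[i]; print(np.linalg.norm(d),np.degrees(np.arctan2(d[1],d[0])))
E
```

```text
[[0.5511 0.042  0.2   ]
 [0.5532 0.0549 0.2   ]
 [0.5663 0.0523 0.2   ]
 [0.5645 0.0387 0.2   ]] [0.5588 0.047  0.2   ]
0.013118251538369539 80.83150336941762
0.013362766380097623 -11.187628368182523
0.01373624565774156 -97.37258684178472
0.013827358782753084 166.3432333469409
```

move_arm(plan=[{"xyz": [-15, -56, 8], "roll": -9.4}, {"xyz": [-6, -58, 8], "roll": -9.4}, {"xyz": [3, -58, 8], "roll": -9.4}, {"xyz": [13, -57, 8], "roll": 0}, {"xyz": [13, -57, 8], "roll": 0}])

```text
time: 2.22
ee_pos: [0.4965, -0.1935, 0.3277]
tcp_rot: [-0.195, 3.13, -0.001]
ft_force: [1.5, -0.4, 0.2]
finger_gap: 0.656
```

move_arm(plan=[{"xyz": [13, -57, 8], "roll": 0}, {"xyz": [13, -50, 8], "roll": 0}, {"xyz": [0, 0, 0], "roll": 0}, {"xyz": [0, 0, 0], "roll": 0}])

```text
time: 2.72
ee_pos: [0.4838, -0.3036, 0.3115]
tcp_rot: [-0.199, 3.129, -0.001]
ft_force: [0.6, 0.6, 0.1]
finger_gap: 0.652
```

```bash
python3 - <<'E'
from h import *
im,K,T=cam("wrist"); cv2.imwrite("pics/w3.png",im); np.save("K.npy",K);np.save("w3t.npy",T)
o=r.observe();print(o["ee_pos"],R.from_rotvec(o["tcp_rot"]).as_matrix(),proj(K,T,[.486,-.316,.095]))
E
```

```text
[ 0.48380349 -0.303469    0.31146677] [[-9.91858867e-01 -1.27205793e-01  5.88841041e-03]
 [-1.27209304e-01  9.91875871e-01 -2.24139200e-04]
 [-5.81206040e-03 -9.71375042e-04 -9.99982638e-01]] [237.84876206 180.35404313]
```

View pics/w3.png

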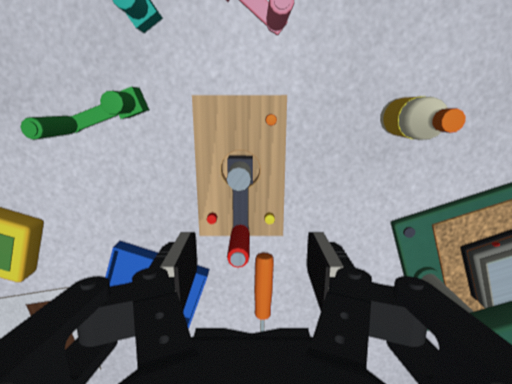

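```bash
python3 - <<'E'
from h import *
im=cv2.imread("pics/w3.png"); cv2.imwrite("pics/w3c.png",crop(im,205,150,70,125,5))
E
```

```text
(no output)
```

View pics/w3c.png

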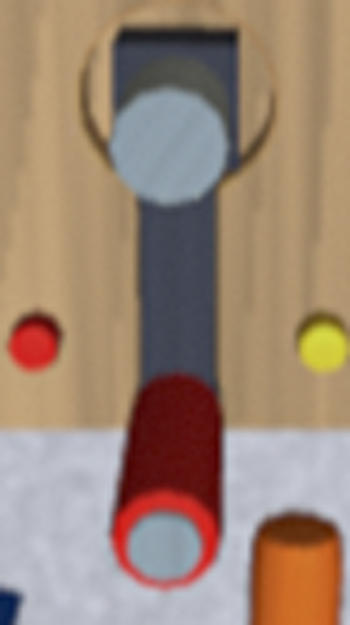

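```bash
python3 - <<'E'
from h import *
np.set_printoptions(precision=4,suppress=True)
K=np.load("K.npy");T=np.load("w3t.npy")
b=atz(K,T,238.6,178.8,.095);h=atz(K,T,237.8,257.6,.124)
d=h-b;print(b,h,np.linalg.norm(d[:2]),np.degrees(np.arctan2(d[1],d[0])))
_,Kt,Tt=1,*cam("top")[1:]
b2=atz(Kt,Tt,334.6,208,.095)
o=r.observe()
for t in (b,b2): print(t,totool(np.array([t[0],t[1],.08+.054])-o["ee_pos"])*1000)
E
```

```text
[ 0.4844 -0.3155  0.095 ] [ 0.5535 -0.307   0.124 ] 0.06962817469544003 6.936884259838323
[ 0.4844 -0.3155  0.095 ] [  2.1195 -11.8369 177.5845]
[ 0.4846 -0.3155  0.095 ] [  1.9367 -11.948  177.5858]
```

move_arm(plan=[{"xyz": [2, -12, 50], "roll": 0}, {"xyz": [0, 0, 50], "roll": 0}, {"xyz": [0, 0, 0], "roll": 0}])

```text
time: 3.2
ee_pos: [0.4859, -0.3122, 0.2119]
tcp_rot: [-0.208, 3.125, -0.005]
ft_force: [0.5, -0.2, 0.5]
finger_gap: 0.648
```

```bash
python3 - <<'E'
from h import *
np.set_printoptions(precision=3,suppress=True)
o=r.observe();print(o["ee_pos"],totool(np.array([.4844,-.3155,.134])-o["ee_pos"])*1000)
print(R.from_rotvec(o["tcp_rot"]).as_matrix())
im,K,T=cam("wrist");cv2.imwrite("pics/w4.png",im);print(proj(K,T,[.4844,-.3155,.095]))
E
```

```text
[ 0.486 -0.312  0.212] [ 2.586 -2.755 77.85 ]
[[-0.991 -0.133  0.009]
 [-0.133  0.991 -0.003]
 [-0.009 -0.004 -1.   ]]
[246.269 212.104]
```

View pics/w4.png

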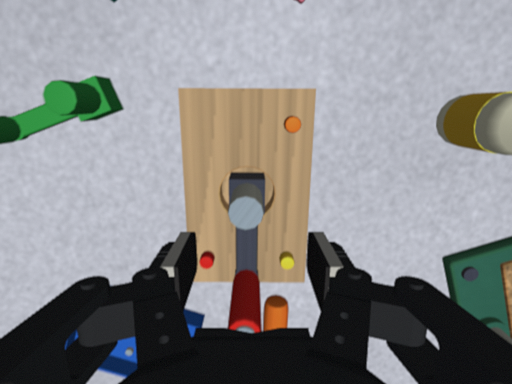

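move_arm(plan=[{"xyz": [3, -3, 45], "roll": 0}, {"xyz": [0, 0, 33], "roll": 0}, {"xyz": [0, 0, 0], "roll": 0}])

```text
time: 3.62
ee_pos: [0.4884, -0.3172, 0.144]
tcp_rot: [-0.212, 3.114, -0.021]
ft_force: [-0.3, 0.4, 0.6]
finger_gap: 0.651
```

```bash
python3 - <<'E'
from h import *
np.set_printoptions(precision=4,suppress=True)
o=r.observe();print(o["ee_pos"],totool(np.array([.4844,-.3155,.134])-o["ee_pos"])*1000,o["ft_force"],o["finger_gap"])
print(R.from_rotvec(o["tcp_rot"]).as_matrix())
E
```

```text
[ 0.4884 -0.3172  0.144 ] [3.9697 2.3421 9.8525] [-0.275   0.3905  0.5667] 0.6505094992810494
[[-0.9906 -0.1353  0.0208]
 [-0.1356  0.9907 -0.0123]
 [-0.0189 -0.015  -0.9997]]
```

move_arm(plan=[{"xyz": [4, 2, -40], "roll": 0}, {"xyz": [0, 0, 0], "roll": 0}, {"xyz": [0, 0, 0], "roll": 0}])

```text
time: 4.0
ee_pos: [0.4854, -0.3156, 0.1936]
tcp_rot: [-0.214, 3.108, -0.031]
ft_force: [0.2, 0.3, 0.1]
finger_gap: 0.649
```

```bash
cat >> h.py <<'E'
def st(t=None):
    np.set_printoptions(precision=4,suppress=True)
    o=r.observe();M=R.from_rotvec(o["tcp_rot"]).as_matrix()
    print("t",o["time"],"p",o["ee_pos"],"z",M[:,2],"yang",np.degrees(np.arctan2(M[1,1],M[0,1])),"F",o["ft_force"],"M",o["moment"],"gap",o["finger_gap"])
    if t is not None: print("to go(tool mm)",M.T@(np.array(t)-o["ee_pos"])*1000)
E
python3 - <<'E'
from h import *
st([.4844,-.3155,.134])
E
```

```text
t 4.0 p [ 0.4854 -0.3156  0.1936] z [ 0.0275 -0.018  -0.9995] yang 97.85795181235065 F [0.2286 0.3115 0.087 ] M [0.056  0.0323 0.0262] gap 0.6491589742221705
to go(tool mm) [ 2.4182  1.5326 59.508 ]
```

move_arm(plan=[{"xyz": [0, 0, 0], "roll": 0}, {"xyz": [0, 0, 0], "roll": 0}, {"xyz": [0, 0, 0], "roll": 0}, {"xyz": [0, 0, 0], "roll": 0}])

```text
time: 4.5
ee_pos: [0.4856, -0.3155, 0.1941]
tcp_rot: [-0.214, 3.108, -0.031]
ft_force: [-0.0, -0.4, -0.0]
finger_gap: 0.653
```

```bash
python3 - <<'E'
from h import *
st([.4844,-.3155,.134]);print(r.observe()["q"],r.observe()["joint_vel"])
E
```

```text
t 4.5 p [ 0.4856 -0.3155  0.1941] z [ 0.0276 -0.0181 -0.9995] yang 97.87099666913333 F [-0.046  -0.3765 -0.0021] M [ 0.004  -0.053   0.0324] gap 0.6533630798706717
to go(tool mm) [ 2.6707  1.5007 60.0508]
[-0.7111  0.2029  1.6022  0.0045  1.3038 -2.4207] [-0.0006  0.003   0.0011  0.0013 -0.0002  0.0017]
```

move_arm(plan=[{"xyz": [0, 0, 10], "roll": 0}, {"xyz": [0, 0, 10], "roll": 0}, {"xyz": [0, 0, 10], "roll": 0}])

```text
time: 4.88
ee_pos: [0.4864, -0.3161, 0.162]
tcp_rot: [-0.214, 3.108, -0.031]
ft_force: [0.0, -0.2, -0.1]
finger_gap: 0.652
```

```bash
python3 - <<'E'
from h import *
st([.4844,-.3155,.134]);print(r.observe()["q"],r.observe()["joint_vel"])
E
```

```text
t 4.875 p [ 0.4864 -0.3161  0.162 ] z [ 0.0274 -0.0179 -0.9995] yang 97.86516342712129 F [ 0.0259 -0.2255 -0.1182] M [ 0.0189  0.0092 -0.036 ] gap 0.652397885010278
to go(tool mm) [ 2.5894  1.4406 27.8787]
[-0.7109  0.232   1.636   0.0046  1.2411 -2.4207] [ 0.0006  0.0837  0.09   -0.0006 -0.1666 -0.0009]
```

move_arm(plan=[{"xyz": [0, 0, 0], "roll": 0}])

```text
time: 5.0
ee_pos: [0.4861, -0.3158, 0.1607]
tcp_rot: [-0.214, 3.109, -0.029]
ft_force: [0.2, -0.0, 0.2]
finger_gap: 0.653
```

```bash
python3 - <<'E'
from h import *
st([.4844,-.3155,.134]);print(r.observe()["q"],r.observe()["joint_vel"])
E
```

```text
t 5.0 p [ 0.4861 -0.3158  0.1607] z [ 0.026  -0.0167 -0.9995] yang 97.86829228353554 F [ 0.2106 -0.0177  0.1934] M [0.0285 0.0049 0.0036] gap 0.6529610018850507
to go(tool mm) [ 2.2584  1.079  26.5962]
[-0.7109  0.2333  1.6372  0.0046  1.2405 -2.4207] [-0.0004 -0.0058 -0.01    0.0016  0.0009 -0.0004]
```

move_arm(plan=[{"xyz": [0, 0, -30], "roll": 0}])

```text
time: 5.12
ee_pos: [0.4847, -0.3148, 0.189]
tcp_rot: [-0.214, 3.112, -0.024]
ft_force: [-0.1, -1.5, 0.9]
finger_gap: 0.651
```

```bash
python3 - <<'E'
from h import *
st([.4844,-.3155,.134]);print(r.observe()["q"],r.observe()["joint_vel"])
E
```

```text
t 5.125 p [ 0.4847 -0.3148  0.189 ] z [ 0.0229 -0.014  -0.9996] yang 97.86647667809476 F [-0.0766 -1.5395  0.8898] M [-0.008  -0.0306 -0.0635] gap 0.6512542647693346
to go(tool mm) [ 1.5286  0.3305 54.9534]
[-0.7112  0.2077  1.6072  0.0045  1.3001 -2.4206] [-0.0028 -0.2379 -0.2822 -0.0012  0.4889  0.0008]
```

move_arm(plan=[{"xyz": [0, 0, 0], "roll": 0}])

```text
time: 5.25
ee_pos: [0.4853, -0.3154, 0.1912]
tcp_rot: [-0.214, 3.11, -0.028]
ft_force: [0.8, -0.1, 0.7]
finger_gap: 0.651
```

```bash
python3 - <<'E'
from h import *
st([.4844,-.3155,.134]);print(r.observe()["q"],r.observe()["joint_vel"])
E
```

```text
t 5.25 p [ 0.4853 -0.3154  0.1912] z [ 0.0256 -0.0163 -0.9995] yang 97.8645330112846 F [ 0.828  -0.1081  0.703 ] M [-0.0319  0.0334 -0.0188] gap 0.6506487855897354
to go(tool mm) [ 2.2531  1.1193 57.1549]
[-0.7112  0.2058  1.6048  0.0045  1.3009 -2.4207] [-0.0016  0.0352  0.0492  0.0017 -0.0213  0.0006]
```

move_arm(plan=[{"xyz": [0, 0, -30], "roll": 0}, {"xyz": [0, 0, -30], "roll": 0}, {"xyz": [0, 0, -30], "roll": 0}, {"xyz": [0, 0, -30], "roll": 0}])

```text
time: 5.75
ee_pos: [0.4816, -0.3129, 0.3109]
tcp_rot: [-0.214, 3.114, -0.022]
ft_force: [0.2, 0.7, -1.1]
finger_gap: 0.651
```

```bash
python3 - <<'E'
from h import *
st([.4844,-.3155,.134]);print(r.observe()["q"],r.observe()["joint_vel"])
E
```

```text
t 5.75 p [ 0.4816 -0.3129  0.3109] z [ 0.0215 -0.0128 -0.9997] yang 97.8652246552494 F [ 0.223   0.6583 -1.1218] M [-0.0105  0.0151  0.0327] gap 0.6513604118096076
to go(tool mm) [  1.0354  -0.2039 176.9231]
[-0.7122  0.1338  1.4424  0.0044  1.5407 -2.4205] [-0.003  -0.1015 -0.3749  0.0009  0.4796  0.0005]
```

move_arm(plan=[{"xyz": [0, 0, 5], "roll": 0}, {"xyz": [0, 0, 10], "roll": 0}])

```text
time: 6.0
ee_pos: [0.4823, -0.3134, 0.297]
tcp_rot: [-0.214, 3.111, -0.026]
ft_force: [-0.6, -0.3, -0.5]
finger_gap: 0.651
```

```bash
python3 - <<'E'
from h import *
st([.4844,-.3155,.134]);print(r.observe()["q"],r.observe()["joint_vel"])
E
```

```text
t 6.0 p [ 0.4823 -0.3134  0.297 ] z [ 0.0243 -0.0152 -0.9996] yang 97.86280470274163 F [-0.5831 -0.2702 -0.4695] M [-0.0392  0.0566  0.006 ] gap 0.6507399306504497
to go(tool mm) [  1.8182   0.6781 163.0462]
[-0.7121  0.1385  1.4651  0.0044  1.5098 -2.4205] [ 0.      0.0295  0.1224 -0.0011 -0.1631  0.0009]
```

move_arm(plan=[{"xyz": [0, 0, -60], "roll": 0}, {"xyz": [0, 0, -60], "roll": 0}, {"xyz": [0, 0, 0], "roll": 0}, {"xyz": [0, 0, 0], "roll": 0}])

```text
time: 6.5
ee_pos: [0.4794, -0.3117, 0.4115]
tcp_rot: [-0.214, 3.119, -0.014]
ft_force: [0.6, -0.7, -0.2]
finger_gap: 0.649
```

```bash
python3 - <<'E'
from h import *
st([.4844,-.3155,.134]);print(r.observe()["q"],r.observe()["joint_vel"])
E
```

```text
t 6.5 p [ 0.4794 -0.3117  0.4115] z [ 0.0158 -0.0078 -0.9998] yang 97.86416958858474 F [ 0.6387 -0.7487 -0.1618] M [ 0.0084 -0.0032  0.0415] gap 0.6486080597233358
to go(tool mm) [ -0.3981  -1.7466 277.5739]
[-0.7131  0.1225  1.2551  0.0045  1.747  -2.4204] [ 0.0005 -0.0039 -0.021  -0.0002  0.0065  0.0012]
```

move_arm(plan=[{"xyz": [0, 0, 50], "roll": 0}, {"xyz": [0, 0, 50], "roll": 0}, {"xyz": [0, 0, 20], "roll": 0}, {"xyz": [0, 0, 8], "roll": 0}, {"xyz": [0, 0, 0], "roll": 0}])

```text
time: 7.12
ee_pos: [0.48, -0.3115, 0.272]
tcp_rot: [-0.215, 3.126, -0.004]
ft_force: [1.0, -0.3, 0.9]
finger_gap: 0.647
```

```bash
python3 - <<'E'
from h import *
st([.4844,-.3155,.134]);print(r.observe()["q"],r.observe()["joint_vel"])
E
```

```text
t 7.125 p [ 0.48   -0.3115  0.272 ] z [ 0.0088 -0.0018 -1.    ] yang 97.86174089735486 F [ 1.0481 -0.2764  0.9052] M [0.0279 0.0312 0.0086] gap 0.6466865242145173
to go(tool mm) [ -2.6229  -4.167  138.0505]
[-0.7121  0.153   1.4989  0.0044  1.4819 -2.4205] [ 0.0011 -0.0002 -0.0018 -0.001   0.0003  0.0002]
```

move_arm(plan=[{"xyz": [-2, -4, 45], "roll": 1}, {"xyz": [0, 0, 40], "roll": 0}, {"xyz": [0, 0, 25], "roll": 0}, {"xyz": [0, 0, 10], "roll": 0}, {"xyz": [0, 0, 0], "roll": 0}])

```text
time: 7.75
ee_pos: [0.4854, -0.317, 0.1534]
tcp_rot: [-0.186, 3.122, -0.012]
ft_force: [0.4, 0.3, 0.8]
finger_gap: 0.649
```

```bash
python3 - <<'E'
from h import *
st([.4844,-.3155,.134]);print(r.observe()["q"],r.observe()["joint_vel"])
E
```

```text
t 7.75 p [ 0.4854 -0.317   0.1534] z [ 0.0142 -0.0066 -0.9999] yang 96.83322736790146 F [0.4431 0.3089 0.7948] M [-0.0304  0.0349  0.033 ] gap 0.6494055971817446
to go(tool mm) [ 1.1183  1.7721 19.4075]
[-0.7132  0.2476  1.635   0.0046  1.2439 -2.4048] [ 0.0014 -0.0083 -0.0142 -0.0005  0.0087  0.0004]
```

move_arm(plan=[{"xyz": [1, 2, 10], "roll": 0}, {"xyz": [0, 0, 6], "roll": 0}, {"xyz": [0, 0, 2], "roll": 0}, {"xyz": [0, 0, 0], "roll": 0}])

```text
time: 8.25
ee_pos: [0.4852, -0.3157, 0.1369]
tcp_rot: [-0.186, 3.119, -0.016]
ft_force: [0.5, 0.4, 0.2]
finger_gap: 0.649
```

```bash
python3 - <<'E'
from h import *
st([.4844,-.3155,.134])
im,K,T=cam("wrist");cv2.imwrite("pics/w5.png",im);print(proj(K,T,[.4844,-.3155,.095]))
E
```

```text
t 8.25 p [ 0.4852 -0.3157  0.1369] z [ 0.0171 -0.009  -0.9998] yang 96.83596141113918 F [0.4877 0.446  0.1896] M [ 0.0096 -0.0153 -0.0291] gap 0.6489730036359685
to go(tool mm) [0.8305 0.3626 2.9238]
[251.5625 275.2234]
```

View pics/w5.png

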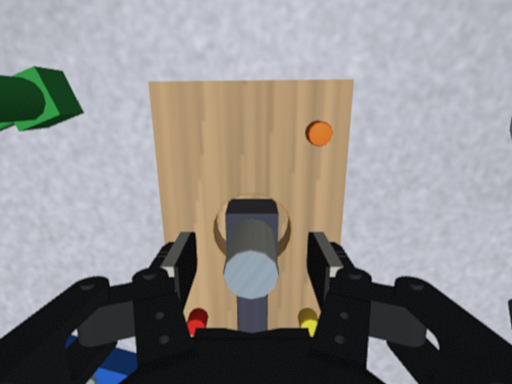

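The boss (251,275) sits between the fingers where it was projected, so I'll close on it.

move_arm(plan=[{"xyz": [0, 0, 1], "roll": 0}, {"xyz": [0, 0, 0], "roll": 0}, {"xyz": [0, 0, 0], "roll": 0}, {"xyz": [0, 0, 0], "roll": 0}], fingers=1, grip_force=70)

```text
time: 8.8
ee_pos: [0.4854, -0.3159, 0.1366]
tcp_rot: [-0.186, 3.119, -0.017]
ft_force: [0.5, 0.1, 0.2]
finger_gap: 0.256
```

```bash
python3 - <<'E'
from h import *
st([.4844,-.3155,.134])
E
```

```text
t 8.8 p [ 0.4854 -0.3159  0.1366] z [ 0.0177 -0.0095 -0.9998] yang 96.83348982739358 F [0.4629 0.051  0.1744] M [0.0027 0.0515 0.0076] gap 0.2560442810237719
to go(tool mm) [0.978  0.5372 2.5288]
```

move_arm(plan=[{"xyz": [0, 0, 0], "roll": 0}, {"xyz": [0, 0, -10], "roll": 0}, {"xyz": [0, 0, -25], "roll": 0}, {"xyz": [0, 0, -40], "roll": 0}, {"xyz": [0, 0, -40], "roll": 0}])

```text
time: 9.43
ee_pos: [0.4823, -0.314, 0.2527]
tcp_rot: [-0.187, 3.124, -0.009]
ft_force: [0.5, -0.9, -3.7]
finger_gap: 0.263
```

move_arm(plan=[{"xyz": [0, 0, -40], "roll": 0}, {"xyz": [0, 0, -40], "roll": 0}, {"xyz": [0, 0, -25], "roll": 0}, {"xyz": [0, 0, -10], "roll": 0}, {"xyz": [0, 0, 0], "roll": 0}])

```text
time: 10.05
ee_pos: [0.48, -0.3127, 0.376]
tcp_rot: [-0.186, 3.121, -0.014]
ft_force: [-0.8, 0.6, -4.3]
finger_gap: 0.259
```

```bash
python3 - <<'E'
from h import *
st([.56,.046,.345])
im,K,T=cam("wrist");cv2.imwrite("pics/w6.png",im)
E
```

```text
t 10.05 p [ 0.48   -0.3127  0.376 ] z [ 0.016  -0.0083 -0.9998] yang 96.83315152286613 F [-0.7901  0.6409 -4.3491] M [-0.0353  0.0623 -0.0128] gap 0.25926028067290097
to go(tool mm) [-121.6977  346.9073   29.3042]
```

View pics/w6.png

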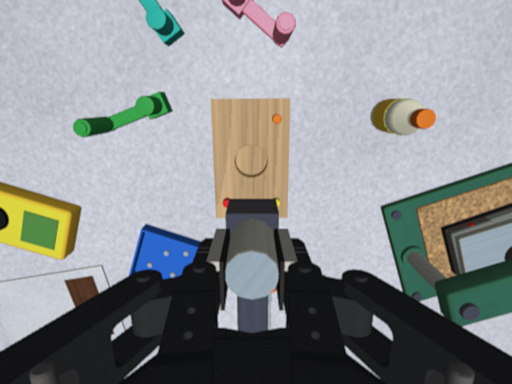

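```bash
python3 - <<'E'
from h import *
im=cv2.imread("pics/w6.png");cv2.imwrite("pics/w6c.png",crop(im,205,190,100,150,5))
o=r.observe()
K=np.load("K.npy")
p=np.array([.4854,-.3159,.1366]);M=R.from_rotvec([-.186,3.119,-.017]).as_matrix()
for z in(.095,.032,.05):print(M.T@(np.array([.4844,-.3155,z])-p)*1000)
T=r.snapshot("wrist")["T_tool_cam"]
print(proj(K,T,M.T@(np.array([.4844,-.3155,.095])-p)), proj(K,T,M.T@(np.array([.4844,-.3155,.058])-p)))
E
```

```text
[ 1.62437601  1.0098183  41.56996114]
[  2.65293872   1.75784472 104.55712266]
[ 2.35906366  1.54412289 86.5607908 ]
[252.08501751 275.3025279 ] [252.72688187 237.24255413]
```

View pics/w6c.png

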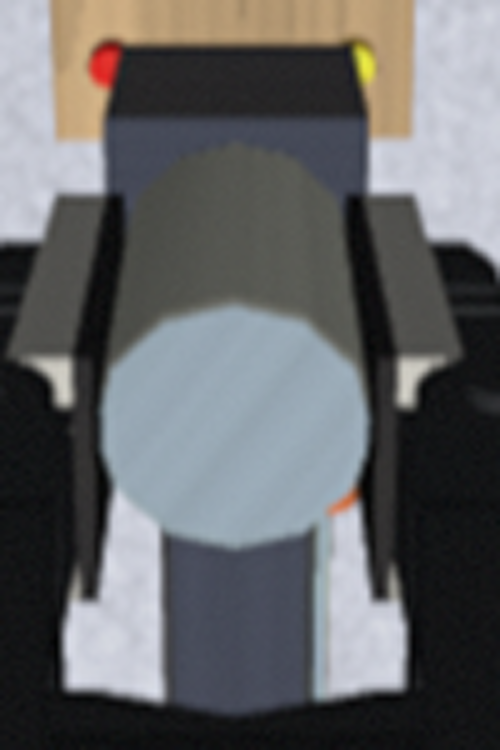

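```bash
python3 - <<'E'
from h import *
np.set_printoptions(precision=5,suppress=True)
K=np.load("K.npy");T=r.snapshot("wrist")["T_tool_cam"]
f=lambda x,y:(205+(x+.5)/5-.5,190+(y+.5)/5-.5)
print("boss",atz(K,T,*f(236,425),.0416))
for x,y,z in [(115,46,.1046),(354,46,.1046),(105,118,.0786),(368,118,.0786)]: print(atz(K,T,*f(x,y),z)*1000)
st()
E
```

```text
boss [0.00194 0.00089 0.0416 ]
[ 15.79145 -13.64363 104.6    ]
[ 15.76624  15.28895 104.6    ]
[ 15.82998 -12.72066  78.6    ]
[15.80496 14.7456  78.6    ]
t 10.2 p [ 0.4799 -0.3126  0.3747] z [ 0.0144 -0.0069 -0.9999] yang 96.83401375525693 F [ 0.7    -0.6452 -3.5671] M [0.04   0.0124 0.0263] gap 0.26280850262338745
```

move_arm(plan=[{"xyz": [-7, 20, 0], "roll": 0}, {"xyz": [-15, 42, 0], "roll": 0}, {"xyz": [-18, 52, 0], "roll": 0}, {"xyz": [-18, 52, 0], "roll": 0}, {"xyz": [-18, 52, 0], "roll": 0}])

```text
time: 10.82
ee_pos: [0.5297, -0.0804, 0.3693]
tcp_rot: [-0.179, 3.128, -0.005]
ft_force: [1.4, -0.1, -3.7]
finger_gap: 0.253
```

```bash
cat >> h.py <<'E'
def hub(target,off=(.0018,.0009,.1046)):
    "tool shift to bring hub bottom to target"
    o=r.observe();M=R.from_rotvec(o["tcp_rot"]).as_matrix()
    h=o["ee_pos"]+M@np.array(off); print("hub",h,"to go",M.T@(np.array(target)-h)*1000)
E
python3 - <<'E'
from h import *
st();hub([.5595,.0465,.23])
E
```

```text
t 10.825 p [ 0.5297 -0.0804  0.3693] z [ 0.0086 -0.003  -1.    ] yang 96.54985025107251 F [ 1.3915 -0.0798 -3.7068] M [-0.0441 -0.0418  0.0483] gap 0.2529201888913139
hub [ 0.5287 -0.08    0.2647] to go [-44.7432 122.3025  34.5451]
```

move_arm(plan=[{"xyz": [-15, 40, 0], "roll": 3}, {"xyz": [-10, 30, 0], "roll": 5}, {"xyz": [-4, 20, 0], "roll": 5}, {"xyz": [-2, 8, 0], "roll": 4}, {"xyz": [0, 0, 0], "roll": 0}])

```text
time: 11.45
ee_pos: [0.5542, 0.0312, 0.3658]
tcp_rot: [0.286, 3.125, -0.001]
ft_force: [0.5, -0.3, -3.0]
finger_gap: 0.258
```

```bash
python3 - <<'E'
from h import *
st();hub([.5595,.0465,.23])
im,K,T=cam("wrist");cv2.imwrite("pics/w7.png",im)
E
```

```text
t 11.45 p [0.5542 0.0312 0.3658] z [ 0.0037 -0.0008 -1.    ] yang 79.52359290373059 F [ 0.4884 -0.272  -2.9554] M [-0.0289 -0.0265  0.0355] gap 0.25811493870265817
hub [0.553  0.0323 0.2612] to go [-3.7024 15.1356 31.2358]
```

View pics/w7.png

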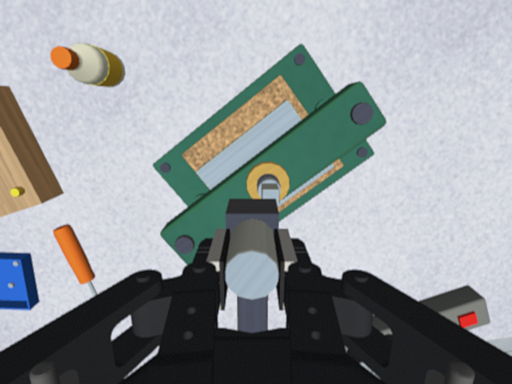

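```bash
python3 - <<'E'
from h import *
im,K,T=cam("wrist");np.save("w8t.npy",T);st();cv2.imwrite("pics/w8c.png",crop(im,220,155,90,75,8))
E
```

```text
t 11.55 p [0.5542 0.0303 0.3661] z [ 0.004 -0.001 -1.   ] yang 79.55172241438014 F [ 0.5999  0.0498 -4.4395] M [-0.047   0.0226  0.0332] gap 0.2602382214732835
```

View pics/w8c.png

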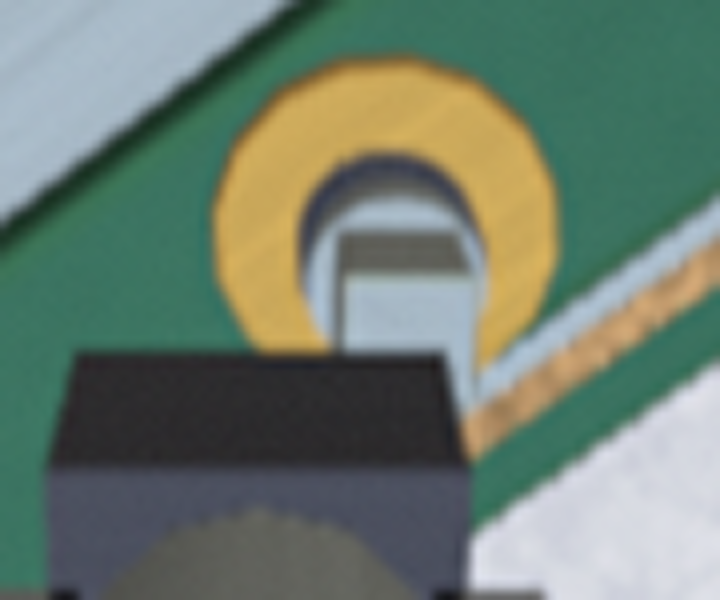

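```bash
python3 - <<'E'
from h import *
np.set_printoptions(precision=5,suppress=True)
K=np.load("K.npy");T=np.load("w8t.npy")
f=lambda x,y:(220+(x+.5)/8-.5,155+(y+.5)/8-.5)
for z in(.198,.2,.202):
    a=atz(K,T,*f(343,273),z);b=atz(K,T,*f(473,273),z);e=(b-a)/np.linalg.norm(b-a)
    c=(a+b)/2-.007*np.array([-e[1],e[0],0])
    print(z,a,b,np.linalg.norm(b-a),np.degrees(np.arctan2(e[1],e[0])),"centre +/-",c,(a+b)-c)
g=[atz(K,T,*f(x,y),.157) for x,y in [(212,227),(560,227)]];print(g,np.mean(g,0))
E
```

```text
0.198 [0.55117 0.04105 0.198  ] [0.55359 0.0541  0.198  ] 0.013273887541236953 79.52062772348827 centre +/- [0.55926 0.0463  0.198  ] [0.5455  0.04885 0.198  ]
0.2 [0.55063 0.04107 0.2    ] [0.55302 0.05402 0.2    ] 0.013162162491870954 79.52062772348908 centre +/- [0.55871 0.04627 0.2    ] [0.54494 0.04882 0.2    ]
0.202 [0.55008 0.0411  0.202  ] [0.55245 0.05393 0.202  ] 0.013050437442504982 79.52062772348893 centre +/- [0.55815 0.04624 0.202  ] [0.54438 0.04879 0.202  ]
[array([0.55397, 0.0262 , 0.157  ]), array([0.5615 , 0.06695, 0.157  ])] [0.55774 0.04658 0.157  ]
```

```bash
python3 - <<'E'
from h import *
hub([.5588,.0463,.215])
E
```

```text
hub [0.55299468 0.03137556 0.26148464] to go [-2.80931344 15.74122381 46.49283683]
```

move_arm(plan=[{"xyz": [-1, 8, 0], "roll": 0}, {"xyz": [-1, 4, 12], "roll": 0}, {"xyz": [-1, 3, 15], "roll": 0}, {"xyz": [0, 1, 10], "roll": 0}, {"xyz": [0, 0, 4], "roll": 0}])

```text
time: 12.18
ee_pos: [0.5601, 0.0456, 0.3212]
tcp_rot: [0.284, 3.126, -0.001]
ft_force: [-0.5, -0.8, -4.2]
finger_gap: 0.262
```

move_arm(plan=[{"xyz": [0, 0, 0], "roll": 0}, {"xyz": [0, 0, 0], "roll": 0}])

```text
time: 12.42
ee_pos: [0.5602, 0.0454, 0.3212]
tcp_rot: [0.285, 3.126, -0.001]
ft_force: [-0.3, -0.4, -2.2]
finger_gap: 0.262
```

```bash
python3 - <<'E'
from h import *
st();hub([.5588,.0463,.215])
im,K,T=cam("wrist");cv2.imwrite("pics/w9c.png",crop(im,210,155,100,85,7)[:,:])
im,K,T=cam("top");cv2.imwrite("pics/t9c.png",crop(im,130,120,80,80,5))
im,K,T=cam("scene");cv2.imwrite("pics/s9c.png",crop(im,280,120,80,80,5))
E
python3 -c "
import cv2,numpy as np
cv2.imwrite('pics/ts9.png',np.hstack([cv2.imread('pics/t9c.png'),cv2.imread('pics/s9c.png')]))"
```

```text
t 12.425 p [0.5602 0.0454 0.3212] z [ 0.0025 -0.001  -1.    ] yang 79.58890856741017 F [-0.2782 -0.4405 -2.1801] M [0.0492 0.0579 0.0239] gap 0.2623038585161144
hub [0.5588 0.0465 0.2166] to go [-0.0232 -0.2091  1.6066]
```

View pics/w9c.png

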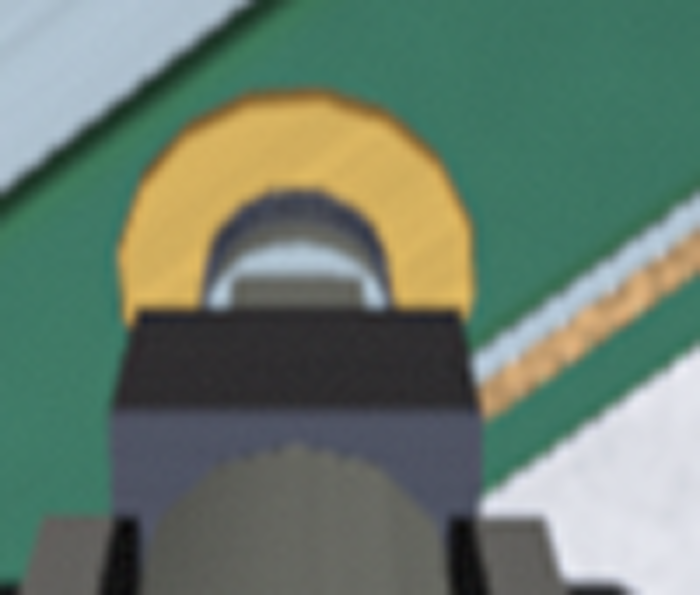

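View pics/ts9.png

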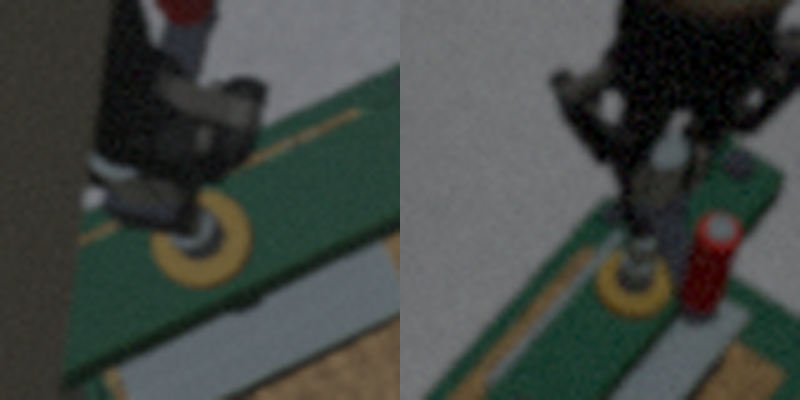

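move_arm(plan=[{"xyz": [0, 0, 5], "roll": 0}, {"xyz": [0, 0, 5], "roll": 0}, {"xyz": [0, 0, 4], "roll": 0}, {"xyz": [0, 0, 3], "roll": 0}, {"xyz": [0, 0, 2], "roll": 0}])

```text
time: 13.2
ee_pos: [0.5603, 0.0454, 0.3012]
tcp_rot: [0.285, 3.125, -0.001]
ft_force: [0.3, 0.8, -2.6]
finger_gap: 0.261
```

```bash
python3 - <<'E'
from h import *
st();hub([.5588,.0463,.182])
E
```

```text
t 13.2 p [0.5603 0.0454 0.3012] z [ 0.0034 -0.0011 -1.    ] yang 79.59075216604366 F [ 0.2552  0.8187 -2.6358] M [ 0.0511 -0.1341  0.0345] gap 0.26096046664551725
hub [0.5591 0.0465 0.1966] to go [ 0.3066 -0.2032 14.5855]
```

move_arm(plan=[{"xyz": [0, 0, 3], "roll": 0}, {"xyz": [0, 0, 3], "roll": 0}, {"xyz": [0, 0, 3], "roll": 0}])

```text
time: 13.58
ee_pos: [0.5604, 0.0453, 0.2917]
tcp_rot: [0.285, 3.125, -0.001]
ft_force: [0.1, -0.2, -2.7]
finger_gap: 0.257
```

```bash
python3 - <<'E'
from h import *
st();hub([.5588,.0463,.182])
E
```

```text
t 13.575 p [0.5604 0.0453 0.2917] z [ 0.0036 -0.0011 -1.    ] yang 79.59061063667042 F [ 0.0566 -0.1849 -2.7187] M [-0.0041 -0.0444 -0.0055] gap 0.25670535704827
hub [0.5592 0.0464 0.1871] to go [ 0.3591 -0.1833  5.1131]
```

The crank is going on freely, with the hub at 187 mm and no side force. I'll continue to contact.

move_arm(plan=[{"xyz": [0, 0, 2], "roll": 0}, {"xyz": [0, 0, 2], "roll": 0}, {"xyz": [0, 0, 1], "roll": 0}])

```text
time: 13.95
ee_pos: [0.5606, 0.0453, 0.2873]
tcp_rot: [0.284, 3.124, -0.001]
ft_force: [-2.8, 0.8, 13.6]
finger_gap: 0.263
```

```bash
python3 - <<'E'
from h import *
st();hub([.5588,.0463,.182])
E
```

```text
t 13.95 p [0.5606 0.0453 0.2873] z [ 0.0049 -0.0012 -1.    ] yang 79.59215631166322 F [-2.834   0.7626 13.6173] M [0.006  0.6342 0.0095] gap 0.2625749704271213
hub [0.5595 0.0464 0.1827] to go [ 0.6472 -0.2436  0.6663]
```

move_arm(plan=[{"xyz": [0, 0, 0.5], "roll": 0}, {"xyz": [0, 0, 0], "roll": 0}, {"xyz": [0, 0, 0], "roll": 0}], fingers=0.35)

```text
time: 14.32
ee_pos: [0.5607, 0.0453, 0.2873]
tcp_rot: [0.284, 3.122, -0.001]
ft_force: [-0.5, -0.1, 0.1]
finger_gap: 0.65
```

```bash
python3 - <<'E'
from h import *
st()
im,K,T=cam("wrist");cv2.imwrite("pics/w10.png",im)
im,K,T=cam("scene");cv2.imwrite("pics/s10c.png",crop(im,280,110,90,90,6))
E
```

```text
t 14.325 p [0.5607 0.0453 0.2873] z [ 0.0061 -0.0012 -1.    ] yang 79.59148609624786 F [-0.4761 -0.1352  0.1425] M [-0.0167 -0.0164  0.0191] gap 0.6497644571834236
```

View pics/w10.png

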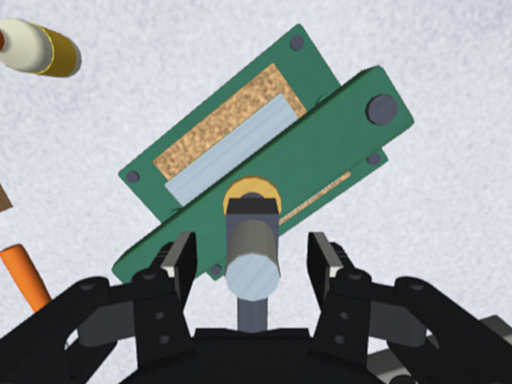

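View pics/s10c.png

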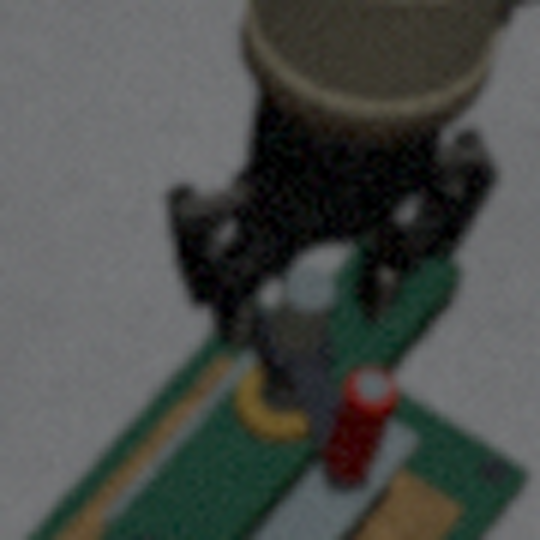

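The crank sits with its hub underside at about 183 mm, which is fully down, and the boss is at (252,276). I'll rise a little and slide along the arm to the handle.

move_arm(plan=[{"xyz": [0, 0, -8], "roll": 0}, {"xyz": [0, 0, -8], "roll": 0}, {"xyz": [-15, 0, 0], "roll": 0}, {"xyz": [-25, 0, 0], "roll": 0}, {"xyz": [-15, 0, 0], "roll": 0}])

```text
time: 15.05
ee_pos: [0.6176, 0.035, 0.3059]
tcp_rot: [0.284, 3.12, -0.001]
ft_force: [0.3, -0.9, -0.1]
finger_gap: 0.65
```

```bash
python3 - <<'E'
from h import *
st([.6279,.0339,.304])
E
```

```text
t 15.05 p [0.6176 0.035  0.3059] z [ 0.0082 -0.0014 -1.    ] yang 79.6077393045194 F [ 0.3042 -0.9009 -0.138 ] M [-0.0142 -0.0458  0.0179] gap 0.6502275888916658
to go(tool mm) [-10.3029   0.8029   1.9572]
```

move_arm(plan=[{"xyz": [-8, 1, 1], "roll": 0}, {"xyz": [-2, 0, 1], "roll": 0}, {"xyz": [0, 0, 0], "roll": 0}])

```text
time: 15.42
ee_pos: [0.6294, 0.0337, 0.3026]
tcp_rot: [0.285, 3.122, -0.001]
ft_force: [-0.1, -0.1, -1.0]
finger_gap: 0.652
```

```bash
python3 - <<'E'
from h import *
st([.6279,.0339,.304])
im,K,T=cam("wrist");cv2.imwrite("pics/w11.png",im)
print(proj(K,T,[.6279,.0339,.2747]),proj(K,T,[.559,.0465,.2457]))
E
```

```text
t 15.425 p [0.6294 0.0337 0.3026] z [ 0.0068 -0.0013 -1.    ] yang 79.58456135257194 F [-0.0943 -0.0901 -1.0348] M [ 0.0155  0.0132 -0.0171] gap 0.652191377709991
to go(tool mm) [ 1.4869 -0.0867 -1.3898]
[249.829  295.2854] [249.6352 100.3089]
```

View pics/w11.png

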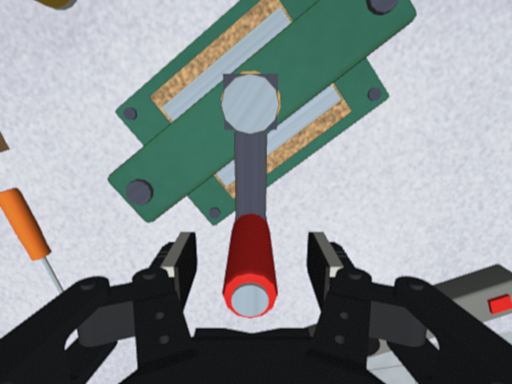

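move_arm(plan=[{"xyz": [0, 0, 0], "roll": 0}, {"xyz": [0, 0, 0], "roll": 0}, {"xyz": [0, 0, 0], "roll": 0}, {"xyz": [0, 0, 0], "roll": 0}], fingers=1, grip_force=35)

```text
time: 15.98
ee_pos: [0.6287, 0.0339, 0.3035]
tcp_rot: [0.284, 3.121, -0.001]
ft_force: [0.3, 0.6, -1.3]
finger_gap: 0.245
```

```bash
python3 - <<'E'
from h import *
st()
im,K,T=cam("wrist");cv2.imwrite("pics/w12.png",im)
E
```

```text
t 15.975 p [0.6287 0.0339 0.3035] z [ 0.008  -0.0014 -1.    ] yang 79.60322722582234 F [ 0.2696  0.6165 -1.2951] M [-0.029  -0.142   0.0081] gap 0.24540158120419447
```

View pics/w12.png

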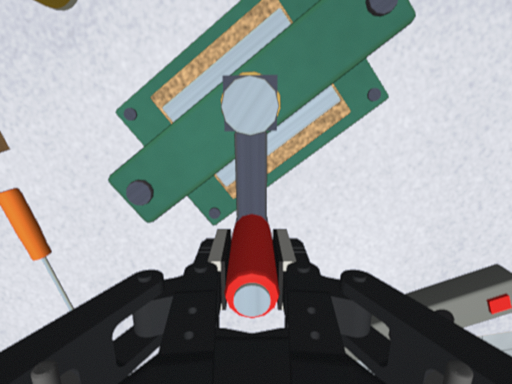

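```bash
cat >> h.py <<'E'
C=np.array([.5599,.0465]);Z0=.3035
import json,os
def wind(step=15,n=5,bias=.0005,turn=None):
    o=r.observe();M=R.from_rotvec(o["tcp_rot"]).as_matrix();p=o["ee_pos"]
    v=p[:2]-C;th=np.degrees(np.arctan2(v[1],v[0]));al=(-th-10.4)%360
    last=json.load(open("al.json")) if os.path.exists("al.json") else 0.
    al+=360*round((last-al)/360); json.dump(al,open("al.json","w"))
    t=np.radians(th);u=np.array([np.cos(t),np.sin(t)]);w=np.array([np.sin(t),-np.cos(t)])
    F=o["ft_force"];Mo=o["moment"]
    print(f"time {o['time']:.2f} al {al:.1f} turns {al/360:.3f} rad {np.linalg.norm(v)*1000:.2f} Ftan(resist) {-F[:2]@w:.2f} Frad {F[:2]@u:.2f} Fz {F[2]:.2f} Mz {Mo[2]:.3f} zerr {(p[2]-(Z0-.006*al/360))*1000:.2f} tilt {M[0,2]:.4f} {M[1,2]:.4f} gap {o['finger_gap']:.3f}")
    cur=p.copy()
    for i in range(1,n+1):
        a=al+step*i;th2=np.radians(-10.4-a)
        q=np.array([*(C+.07*np.array([np.cos(th2),np.sin(th2)])),Z0-.006*a/360-bias])
        print(np.round(M.T@(q-cur)*1000,1).tolist(),end=" ");cur=q
    print()
E
python3 - <<'E'
from h import *
wind(12)
E
```

```text
time 16.02 al -0.1 turns -0.000 rad 69.90 Ftan(resist) -0.53 Frad -0.62 Fz -0.94 Mz -0.008 zerr -0.03 tilt 0.0079 -0.0014 gap 0.247
[1.4, -14.6, 0.7] [4.5, -13.9, 0.2] [7.3, -12.7, 0.1] [9.8, -10.9, 0.1] [11.8, -8.6, 0.1]
```

move_arm(plan=[{"xyz": [1.4, -14.6, 0.7], "roll": 0}, {"xyz": [4.5, -13.9, 0.2], "roll": 0}, {"xyz": [7.3, -12.7, 0.2], "roll": 0}, {"xyz": [9.8, -10.9, 0.2], "roll": 0}, {"xyz": [11.8, -8.6, 0.2], "roll": 0}])

```text
time: 16.65
ee_pos: [0.5819, -0.0217, 0.3028]
tcp_rot: [0.282, 3.116, 0.002]
ft_force: [2.2, 6.1, 4.6]
finger_gap: 0.249
```

```bash
python3 - <<'E'
from h import *
wind(16)
E
```

```text
time 16.65 al 61.7 turns 0.171 rad 71.62 Ftan(resist) 3.98 Frad -5.14 Fz 4.58 Mz -0.042 zerr 0.28 tilt 0.0126 0.0004 gap 0.249
[19.1, -5.3, 0.8] [19.4, -1.4, 0.0] [19.1, 4.0, 0.0] [17.2, 9.1, 0.1] [14.1, 13.5, 0.1]
```

move_arm(plan=[{"xyz": [19.1, -5.3, 0.8], "roll": 0}, {"xyz": [19.4, -1.4, 0.1], "roll": 0}, {"xyz": [19.1, 4.0, 0.1], "roll": 0}, {"xyz": [17.2, 9.1, 0.2], "roll": 0}, {"xyz": [14.1, 13.5, 0.2], "roll": 0}])

```text
time: 17.27
ee_pos: [0.4938, 0.0115, 0.302]
tcp_rot: [0.286, 3.106, -0.001]
ft_force: [12.9, 2.8, -5.0]
finger_gap: 0.247
```

```bash
python3 - <<'E'
from h import *
wind(20)
E
```

```text
time 17.27 al 141.7 turns 0.394 rad 74.76 Ftan(resist) 3.59 Frad -12.73 Fz -5.02 Mz 0.036 zerr 0.88 tilt 0.0220 -0.0030 gap 0.247
[7.9, 24.3, 1.6] [3.6, 24.0, 0.3] [-4.9, 23.8, 0.5] [-12.7, 20.7, 0.6] [-19.0, 15.1, 0.8]
```

```bash
python3 - <<'E'
from h import *
wind(14,5,.0015)
E
```

```text
time 17.27 al 141.7 turns 0.394 rad 74.76 Ftan(resist) 3.59 Frad -12.73 Fz -5.02 Mz 0.036 zerr 0.88 tilt 0.0220 -0.0030 gap 0.247
[5.2, 17.5, 2.5] [5.1, 16.3, 0.1] [1.0, 17.0, 0.2] [-3.1, 16.8, 0.3] [-7.1, 15.5, 0.4]
```

move_arm(plan=[{"xyz": [5.2, 17.5, 2.5], "roll": 0}, {"xyz": [4.0, 16.3, 0.3], "roll": 0}, {"xyz": [0, 17, 0.4], "roll": 0}])

```text
time: 17.65
ee_pos: [0.4882, 0.0615, 0.3012]
tcp_rot: [0.29, 3.11, -0.014]
ft_force: [-6.1, -3.1, 6.6]
finger_gap: 0.245
```

```bash
python3 - <<'E'
from h import *
wind(14,5,.001)
im,K,T=cam("scene");cv2.imwrite("pics/s13c.png",crop(im,270,90,90,100,6))
im,K,T=cam("wrist");cv2.imwrite("pics/w13.png",im)
E
```

```text
time 17.65 al 181.4 turns 0.504 rad 73.27 Ftan(resist) 4.27 Frad 5.34 Fz 6.61 Mz -0.011 zerr 0.76 tilt 0.0169 -0.0104 gap 0.245
[-5.7, 16.8, 2.0] [-6.4, 15.8, 0.2] [-10.1, 13.8, 0.3] [-13.1, 10.9, 0.4] [-15.4, 7.4, 0.5]
```

View pics/s13c.png

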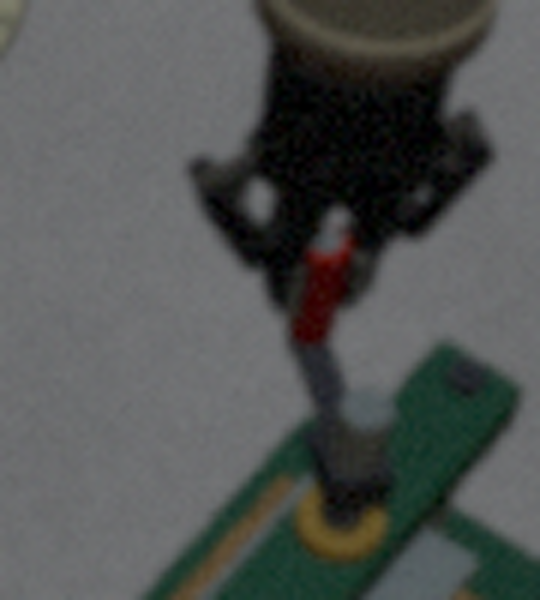

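View pics/w13.png

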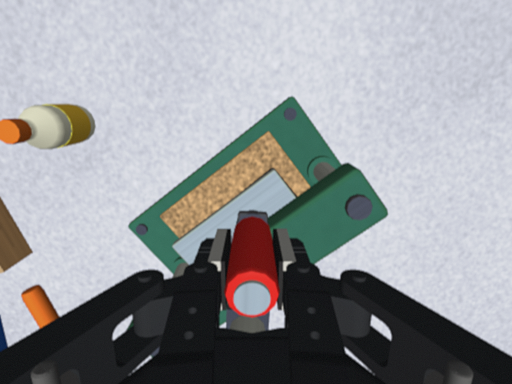

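```bash
python3 - <<'E'
s=open("h.py").read()
s=s.replace("C=np.array([.5599,.0465])","C=np.array([.5592,.0470])").replace('p=o["ee_pos"]\n    v=p','p=o["ee_pos"]+M@np.array([0,0,.054])+np.array([0,0,.054])\n    v=p')
open("h.py","w").write(s)
E
python3 - <<'E'
from h import *
wind(14,5,.0005)
E
```

```text
time 17.75 al 181.6 turns 0.505 rad 71.24 Ftan(resist) 1.27 Frad 9.90 Fz 12.79 Mz -0.012 zerr 0.52 tilt 0.0173 -0.0096 gap 0.249
[-3.7, 16.9, 1.2] [-6.5, 15.8, 0.3] [-10.1, 13.7, 0.3] [-13.2, 10.9, 0.4] [-15.4, 7.4, 0.5]
```

move_arm(plan=[{"xyz": [-4.2, 17, 0.4], "roll": 0}, {"xyz": [-6.5, 15.8, 0.3], "roll": 0}, {"xyz": [-10.1, 13.7, 0.3], "roll": 0}, {"xyz": [-13.2, 10.9, 0.4], "roll": 0}, {"xyz": [-15.4, 7.4, 0.5], "roll": 0}])

```text
time: 18.38
ee_pos: [0.547, 0.117, 0.3002]
tcp_rot: [0.289, 3.114, -0.019]
ft_force: [-3.0, -3.9, 5.0]
finger_gap: 0.248
```

```bash
python3 - <<'E'
from h import *
wind(14,5,.0005)
E
```

```text
time 18.38 al 250.2 turns 0.695 rad 70.17 Ftan(resist) 3.57 Frad -3.34 Fz 4.95 Mz -0.071 zerr 0.85 tilt 0.0130 -0.0137 gap 0.248
[-16.7, 3.7, 1.8] [-17.1, -0.3, 0.5] [-16.5, -4.4, 0.5] [-14.9, -8.3, 0.6] [-12.5, -11.6, 0.6]
```

move_arm(plan=[{"xyz": [-16.7, 3.7, 0.8], "roll": 0}, {"xyz": [-17.1, -0.3, 0.5], "roll": 0}, {"xyz": [-16.5, -4.4, 0.5], "roll": 0}, {"xyz": [-14.9, -8.3, 0.6], "roll": 0}, {"xyz": [-12.5, -11.6, 0.6], "roll": 0}])

```text
time: 19.0
ee_pos: [0.6231, 0.0812, 0.2967]
tcp_rot: [0.288, 3.122, -0.025]
ft_force: [-10.2, -1.2, 3.9]
finger_gap: 0.252
```

```bash
python3 - <<'E'
from h import *
wind(14,5,.0005)
E
```

```text
time 19.00 al 322.2 turns 0.895 rad 72.29 Ftan(resist) 3.68 Frad -9.63 Fz 3.92 Mz 0.001 zerr -1.38 tilt 0.0052 -0.0164 gap 0.252
[-7.0, -16.0, -0.3] [-5.0, -16.3, 0.5] [-0.9, -17.0, 0.5] [3.3, -16.7, 0.5] [7.2, -15.5, 0.4]
```

move_arm(plan=[{"xyz": [-7, -16, 0], "roll": 0}, {"xyz": [-5.0, -16.3, 0.4], "roll": 0}, {"xyz": [-0.5, -17, 0.4], "roll": 0}, {"xyz": [3.8, -16.7, 0.5], "roll": 0}, {"xyz": [7.7, -15.5, 0.4], "roll": 0}])

```text
time: 19.62
ee_pos: [0.6134, -0.0003, 0.2959]
tcp_rot: [0.285, 3.118, -0.016]
ft_force: [0.6, 5.4, 7.9]
finger_gap: 0.247
```

```bash
python3 - <<'E'
from h import *
wind(14,5,.0005)
E
```

```text
time 19.62 al 390.8 turns 1.086 rad 72.76 Ftan(resist) 4.44 Frad -3.15 Fz 7.90 Mz -0.004 zerr -1.05 tilt 0.0096 -0.0111 gap 0.247
[12.8, -12.1, -0.4] [13.4, -10.6, 0.2] [15.6, -7.0, 0.1] [16.8, -3.0, 0.1] [17.0, 1.1, 0.0]
```

move_arm(plan=[{"xyz": [12.8, -12.1, -0.1], "roll": 0}, {"xyz": [13.6, -10.4, 0.2], "roll": 0}, {"xyz": [15.8, -6.5, 0.2], "roll": 0}, {"xyz": [16.8, -2.5, 0.2], "roll": 0}, {"xyz": [17.0, 1.6, 0.2], "roll": 0}])

```text
time: 20.25
ee_pos: [0.5359, -0.0198, 0.2973]
tcp_rot: [0.289, 3.104, -0.016]
ft_force: [3.4, -4.6, 9.2]
finger_gap: 0.248
```

```bash
python3 - <<'E'
from h import *
wind(14,5,.0005)
E
```

```text
time 20.25 al 457.7 turns 1.271 rad 70.97 Ftan(resist) 4.62 Frad 3.32 Fz 9.21 Mz 0.012 zerr 1.45 tilt 0.0235 -0.0123 gap 0.248
[16.4, 5.2, 1.7] [15.0, 8.1, -0.2] [12.6, 11.5, -0.2] [9.4, 14.2, -0.1] [5.7, 16.1, -0.0]
```

move_arm(plan=[{"xyz": [16.4, 5.2, 0.5], "roll": 0}, {"xyz": [15.0, 8.1, 0.1], "roll": 0}, {"xyz": [12.6, 11.5, 0.1], "roll": 0}, {"xyz": [9.4, 14.2, 0.1], "roll": 0}, {"xyz": [5.7, 16.1, 0.2], "roll": 0}])

```text
time: 20.88
ee_pos: [0.488, 0.0419, 0.2965]
tcp_rot: [0.296, 3.097, -0.027]
ft_force: [-8.2, -4.8, 8.7]
finger_gap: 0.247
```

```bash
python3 - <<'E'
from h import *
wind(14,5,.0005)
E
```

```text
time 20.88 al 524.6 turns 1.457 rad 69.94 Ftan(resist) 4.02 Frad 8.55 Fz 8.71 Mz -0.019 zerr 1.78 tilt 0.0287 -0.0199 gap 0.247
[2.8, 16.9, 2.2] [-1.5, 17.0, 0.0] [-5.6, 16.1, 0.2] [-9.3, 14.3, 0.3] [-12.5, 11.6, 0.5]
```

move_arm(plan=[{"xyz": [3.8, 16.7, 0.4], "roll": 0}, {"xyz": [-1.5, 17, 0.2], "roll": 0}, {"xyz": [-5.6, 16.1, 0.2], "roll": 0}, {"xyz": [-9.3, 14.3, 0.3], "roll": 0}, {"xyz": [-12.5, 11.6, 0.5], "roll": 0}])

```text
time: 21.5
ee_pos: [0.5298, 0.1135, 0.2941]
tcp_rot: [0.298, 3.097, -0.032]
ft_force: [0.7, -12.2, -1.0]
finger_gap: 0.25
```

```bash
python3 - <<'E'
from h import *
wind(14,5,.0005)
E
```

```text
time 21.50 al 596.4 turns 1.657 rad 70.95 Ftan(resist) 4.14 Frad -11.52 Fz -1.04 Mz -0.031 zerr 0.62 tilt 0.0279 -0.0231 gap 0.250
[-15.7, 7.0, 1.7] [-16.6, 3.9, 0.7] [-17.0, -0.2, 0.8] [-16.5, -4.4, 0.8] [-14.9, -8.2, 0.9]
```

move_arm(plan=[{"xyz": [-15.7, 6.5, 1.5], "roll": 0}, {"xyz": [-16.6, 3.5, 0.7], "roll": 0}, {"xyz": [-17.0, -0.6, 0.7], "roll": 0}, {"xyz": [-16.5, -4.6, 0.7], "roll": 0}, {"xyz": [-14.9, -8.4, 0.7], "roll": 0}])

```text
time: 22.12
ee_pos: [0.6132, 0.096, 0.2906]
tcp_rot: [0.296, 3.104, -0.038]
ft_force: [-12.6, -6.9, 4.2]
finger_gap: 0.242
```

```bash
python3 - <<'E'
from h import *
wind(12,4,.0005)
E
```

```text
time 22.12 al 668.8 turns 1.858 rad 72.77 Ftan(resist) 3.08 Frad -14.04 Fz 4.15 Mz -0.051 zerr -1.72 tilt 0.0205 -0.0267 gap 0.242
[-8.8, -12.4, -0.5] [-8.1, -12.2, 0.7] [-5.4, -13.6, 0.6] [-2.5, -14.4, 0.6]
```

move_arm(plan=[{"xyz": [-8.2, -12.4, 0.2], "roll": 0}, {"xyz": [-7.6, -12.2, 0.5], "roll": 0}, {"xyz": [-5, -13.0, 0.5], "roll": 0}, {"xyz": [-1, -5, 0.2], "roll": 0}, {"xyz": [0, 0, 0], "roll": 0}])

```text
time: 22.75
ee_pos: [0.6316, 0.0525, 0.2892]
tcp_rot: [0.294, 3.107, -0.028]
ft_force: [-7.2, 0.3, 5.7]
finger_gap: 0.247
```

```bash
python3 - <<'E'
from h import *
wind(12,4,.0005);st()
im,K,T=cam("wrist");cv2.imwrite("pics/w14.png",im)
im,K,T=cam("scene");cv2.imwrite("pics/s14c.png",crop(im,260,90,110,100,6))
E
```

```text
time 22.75 al 706.2 turns 1.962 rad 73.53 Ftan(resist) 0.73 Frad -7.20 Fz 5.68 Mz -0.012 zerr -2.49 tilt 0.0185 -0.0200 gap 0.247
[1.3, -15.4, -1.6] [1.0, -14.6, 0.4] [4.0, -14.1, 0.3] [6.8, -12.9, 0.3] 
t 22.75 p [0.6316 0.0525 0.2892] z [ 0.0185 -0.02   -0.9996] yang 79.17649554385768 F [-7.2267  0.2999  5.6824] M [ 0.1649  1.4431 -0.0115] gap 0.24727911385862025
```

View pics/w14.png

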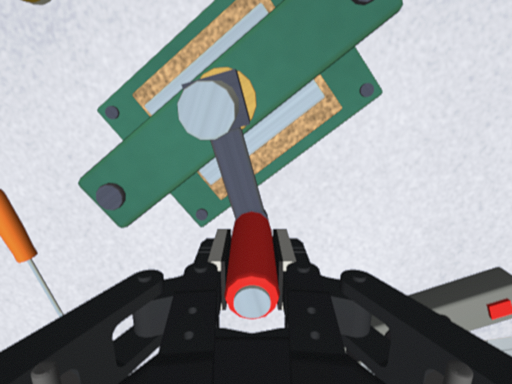

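View pics/s14c.png

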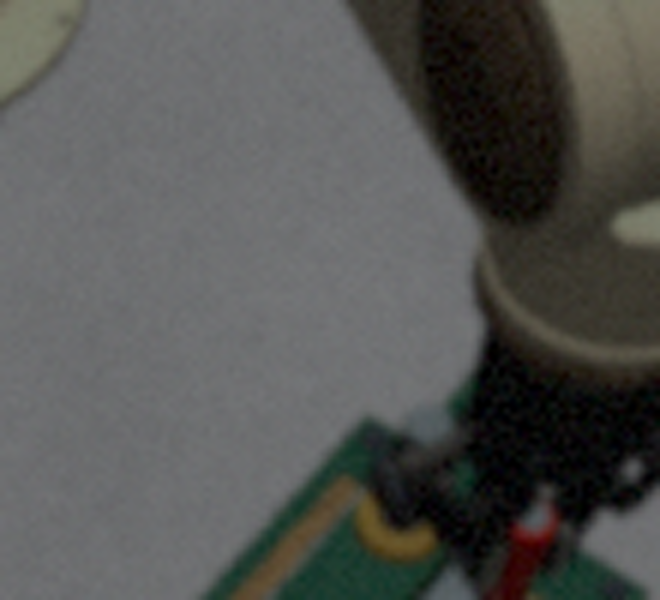

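move_arm(plan=[{"xyz": [0, 0, 0], "roll": 0}, {"xyz": [0, 0, 0], "roll": 0}, {"xyz": [0, 0, -60], "roll": 0}, {"xyz": [0, 0, -60], "roll": 0}, {"xyz": [0, 0, 0], "roll": 0}], fingers=0.35)

```text
time: 23.48
ee_pos: [0.6315, 0.0565, 0.4094]
tcp_rot: [0.293, 3.111, -0.027]
ft_force: [-0.3, -0.2, -0.8]
finger_gap: 0.648
```

```bash
python3 - <<'E'
from h import *
st()
im,K,T=cam("wrist");cv2.imwrite("pics/w15.png",im);np.save("w15t.npy",T)
im,K,T=cam("scene");cv2.imwrite("pics/s15c.png",crop(im,270,100,100,90,6))
st()
E
```

```text
t 23.475 p [0.6315 0.0565 0.4094] z [ 0.0149 -0.0185 -0.9997] yang 79.23733226794303 F [-0.3007 -0.2035 -0.7785] M [-0.0269 -0.0161  0.0432] gap 0.6483002797964761
t 23.575 p [0.6313 0.0564 0.4048] z [ 0.0088 -0.0185 -0.9998] yang 79.23607324165445 F [ 0.4857  0.2894 -0.8858] M [ 0.0255  0.0093 -0.0009] gap 0.6510390037598344
```

View pics/w15.png

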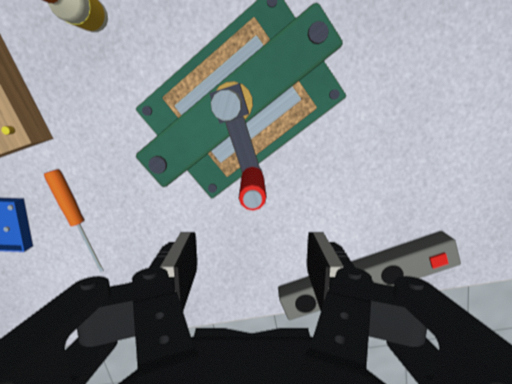

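View pics/s15c.png

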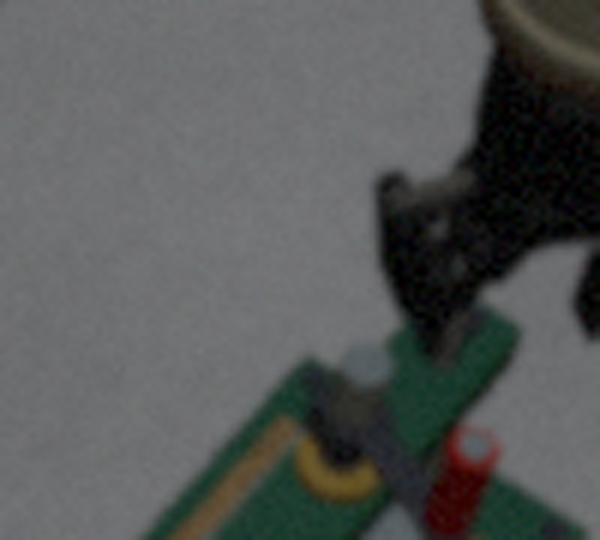

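```bash
python3 - <<'E'
from h import *
np.set_printoptions(precision=4,suppress=True)
im=cv2.imread("pics/w15.png");cv2.imwrite("pics/w15c.png",crop(im,195,70,90,150,5))
E
```

```text
(no output)
```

View pics/w15c.png

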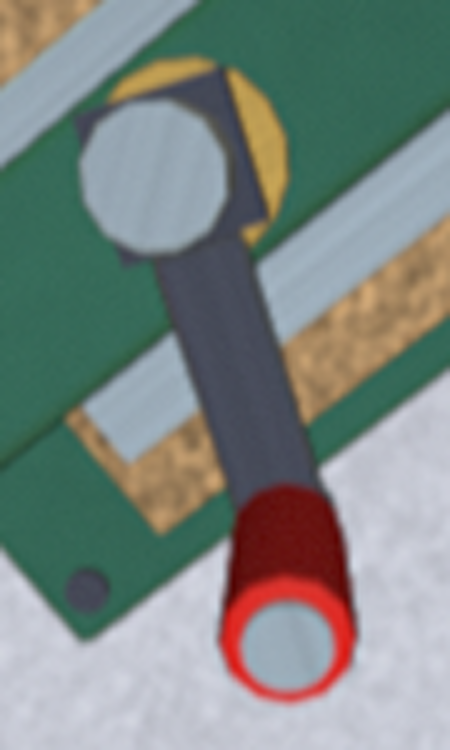

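```bash
python3 - <<'E'
from h import *
np.set_printoptions(precision=4,suppress=True)
K=np.load("K.npy");T=np.load("w15t.npy")
b=atz(K,T,225.4,104.8,.2339);h=atz(K,T,252.4,197.6,.2629);d=h-b
print(b,h,np.linalg.norm(d[:2]),np.degrees(np.arctan2(d[1],d[0])))
st([h[0],h[1],.292])
E
```

```text
[0.5604 0.0472 0.2339] [0.6297 0.0558 0.2629] 0.06992305408506702 7.0620325524973095
t 23.575 p [0.6313 0.0564 0.4048] z [ 0.0088 -0.0185 -0.9998] yang 79.23607324165445 F [ 0.4857  0.2894 -0.8858] M [ 0.0255  0.0093 -0.0009] gap 0.6510390037598344
to go(tool mm) [  2.7459   1.0641 112.7651]
```

move_arm(plan=[{"xyz": [0, 50, 0], "roll": 0}, {"xyz": [0, 50, 0], "roll": 0}, {"xyz": [0, 0, 0], "roll": 0}, {"xyz": [0, 0, 0], "roll": 0}])

```text
time: 24.08
ee_pos: [0.6509, 0.1567, 0.3964]
tcp_rot: [0.297, 3.125, -0.03]
ft_force: [-0.3, -0.2, 0.7]
finger_gap: 0.649
```

```bash
python3 - <<'E'
from h import *
st([.6297,.0558,.292]);print(r.observe()["q"])
E
```

```text
t 24.075 p [0.6509 0.1567 0.3964] z [ 0.0004 -0.0195 -0.9998] yang 79.15830523074978 F [-0.2626 -0.175   0.7275] M [-0.0078 -0.0336 -0.0251] gap 0.6492490676483961
to go(tool mm) [   2.2536 -101.0743  106.3369]
[ 0.1286  0.348   1.0098 -0.0198  1.7859 -1.2573]
```

move_arm(plan=[{"xyz": [0, -25, 0], "roll": 0}, {"xyz": [0, -30, 0], "roll": 0}, {"xyz": [0, -25, 0], "roll": 0}, {"xyz": [0, -12, 0], "roll": 0}, {"xyz": [0, -4, 0], "roll": 0}])

```text
time: 24.7
ee_pos: [0.6309, 0.0534, 0.3968]
tcp_rot: [0.304, 3.126, -0.032]
ft_force: [-0.2, 0.2, 0.7]
finger_gap: 0.648
```

```bash
python3 - <<'E'
from h import *
st([.6297,.0558,.292]);print(r.observe()["q"])
E
```

```text
t 24.7 p [0.6309 0.0534 0.3968] z [-0.0018 -0.0204 -0.9998] yang 78.878987310539 F [-0.1936  0.1784  0.722 ] M [ 0.035   0.0082 -0.0268] gap 0.6484179744805766
to go(tool mm) [  1.8635   4.3064 104.7621]
[-0.0291  0.2657  1.1148 -0.0209  1.7622 -1.4098]
```

move_arm(plan=[{"xyz": [2, 3, 25], "roll": 0}, {"xyz": [0, 0, 35], "roll": 0}, {"xyz": [0, 0, 25], "roll": 0}, {"xyz": [0, 0, 10], "roll": 0}, {"xyz": [0, 0, 4], "roll": 0}])

```text
time: 25.32
ee_pos: [0.6295, 0.0549, 0.2962]
tcp_rot: [0.304, 3.124, -0.031]
ft_force: [0.1, -0.4, 0.4]
finger_gap: 0.647
```

```bash
python3 - <<'E'
from h import *
st([.6297,.0558,.292])
im,K,T=cam("wrist");cv2.imwrite("pics/w16.png",im)
E
```

```text
t 25.325 p [0.6295 0.0549 0.2962] z [ 0.0007 -0.02   -0.9998] yang 78.86753111808785 F [ 0.0871 -0.3767  0.3996] M [-0.0449 -0.022  -0.0259] gap 0.6469309266949025
to go(tool mm) [0.0084 0.9801 4.2133]
```

View pics/w16.png

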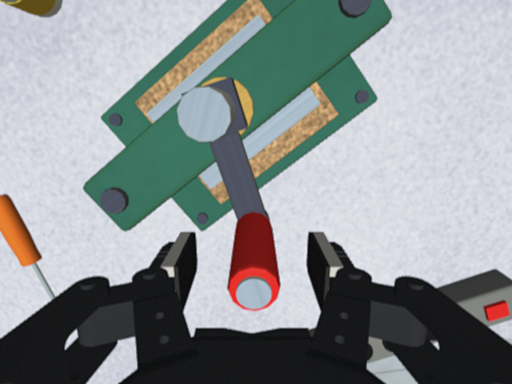

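move_arm(plan=[{"xyz": [0, 1, 2.5], "roll": 0}, {"xyz": [0, 0, 0], "roll": 0}, {"xyz": [0, 0, 0], "roll": 0}, {"xyz": [0, 0, 0], "roll": 0}, {"xyz": [0, 0, 0], "roll": 0}], fingers=1, grip_force=30)

```text
time: 26.0
ee_pos: [0.6299, 0.0561, 0.295]
tcp_rot: [0.304, 3.123, -0.031]
ft_force: [-1.5, 0.3, -2.5]
finger_gap: 0.255
```

```bash
python3 - <<'E'
s=open("h.py").read()
s=s.replace("C=np.array([.5592,.0470]);Z0=.3035","C=np.array([.5597,.0472]);Z0=.3060")
open("h.py","w").write(s)
E
python3 - <<'E'
from h import *
st();wind(12,5,.0003)
E
```

```text
t 26.0 p [0.6299 0.0561 0.295 ] z [ 0.002  -0.0198 -0.9998] yang 78.87740932880256 F [-1.5107  0.3279 -2.4687] M [0.0902 0.0616 0.0027] gap 0.2547824691992937
time 26.00 al 703.2 turns 1.953 rad 70.76 Ftan(resist) 0.49 Frad -1.46 Fz -2.47 Mz 0.003 zerr 0.75 tilt 0.0020 -0.0198 gap 0.255
[-2.2, -14.5, 1.5] [0.1, -14.6, 0.5] [3.2, -14.3, 0.5] [6.1, -13.3, 0.4] [8.7, -11.8, 0.4]
```

move_arm(plan=[{"xyz": [-2, -14.5, 1.2], "roll": 0}, {"xyz": [0.1, -14.6, 0.5], "roll": 0}, {"xyz": [3.2, -14.3, 0.5], "roll": 0}, {"xyz": [6.1, -13.3, 0.4], "roll": 0}, {"xyz": [8.7, -11.8, 0.4], "roll": 0}])

```text
time: 26.62
ee_pos: [0.6012, -0.0094, 0.2949]
tcp_rot: [0.3, 3.116, -0.026]
ft_force: [1.5, 4.0, 1.0]
finger_gap: 0.246
```

```bash
python3 - <<'E'
from h import *
wind(12,5,.0003)
E
```

```text
time 26.62 al 763.5 turns 2.121 rad 71.29 Ftan(resist) 3.53 Frad -2.36 Fz 0.99 Mz -0.014 zerr 1.66 tilt 0.0092 -0.0175 gap 0.246
[12.0, -8.7, 2.1] [12.8, -7.1, 0.2] [14.0, -4.3, 0.1] [14.6, -1.3, 0.0] [14.5, 1.8, -0.0]
```

move_arm(plan=[{"xyz": [12, -8.7, 1.0], "roll": 0}, {"xyz": [12.8, -7.1, 0.3], "roll": 0}, {"xyz": [14, -4.3, 0.2], "roll": 0}])

```text
time: 27.0
ee_pos: [0.557, -0.0237, 0.2949]
tcp_rot: [0.302, 3.111, -0.026]
ft_force: [4.3, 9.5, 1.6]
finger_gap: 0.246
```

```bash
python3 - <<'E'
from h import *
wind(12,3,.0003)
E
```

```text
time 27.00 al 801.1 turns 2.225 rad 71.94 Ftan(resist) 4.00 Frad -9.61 Fz 1.58 Mz 0.062 zerr 2.26 tilt 0.0139 -0.0182 gap 0.246
[15.0, 1.0, 2.5] [14.5, 2.2, -0.1] [13.7, 5.1, -0.1]
```

move_arm(plan=[{"xyz": [15, 1.5, 1.2], "roll": 0}, {"xyz": [14.5, 2.7, 0.3], "roll": 0}, {"xyz": [13.7, 5.5, 0.2], "roll": 0}])

```text
time: 27.38
ee_pos: [0.5141, -0.008, 0.2948]
tcp_rot: [0.305, 3.104, -0.032]
ft_force: [7.2, 2.9, 0.5]
finger_gap: 0.242
```

```bash
python3 - <<'E'
from h import *
wind(12,3,.0003)
E
```

```text
time 27.38 al 837.8 turns 2.327 rad 71.88 Ftan(resist) 3.86 Frad -6.70 Fz 0.52 Mz 0.044 zerr 2.81 tilt 0.0207 -0.0223 gap 0.242
[11.5, 9.7, 2.9] [10.3, 10.4, -0.2] [8.0, 12.3, -0.2]
```

move_arm(plan=[{"xyz": [11.3, 10, 2.2], "roll": 0}, {"xyz": [10.3, 10.6, 0.3], "roll": 0}, {"xyz": [8, 12.4, 0.3], "roll": 0}])

```text
time: 27.75
ee_pos: [0.4887, 0.0283, 0.2933]
tcp_rot: [0.309, 3.098, -0.041]
ft_force: [8.5, -0.9, -1.4]
finger_gap: 0.248
```

```bash
python3 - <<'E'
from h import *
wind(12,3,.0003)
im,K,T=cam("scene");cv2.imwrite("pics/s17c.png",crop(im,260,90,110,100,6))
E
```

```text
time 27.75 al 873.2 turns 2.426 rad 72.60 Ftan(resist) 3.23 Frad -7.93 Fz -1.44 Mz 0.050 zerr 1.94 tilt 0.0250 -0.0287 gap 0.248
[3.2, 14.9, 2.0] [2.5, 14.4, -0.2] [-0.6, 14.6, -0.1]
```

View pics/s17c.png

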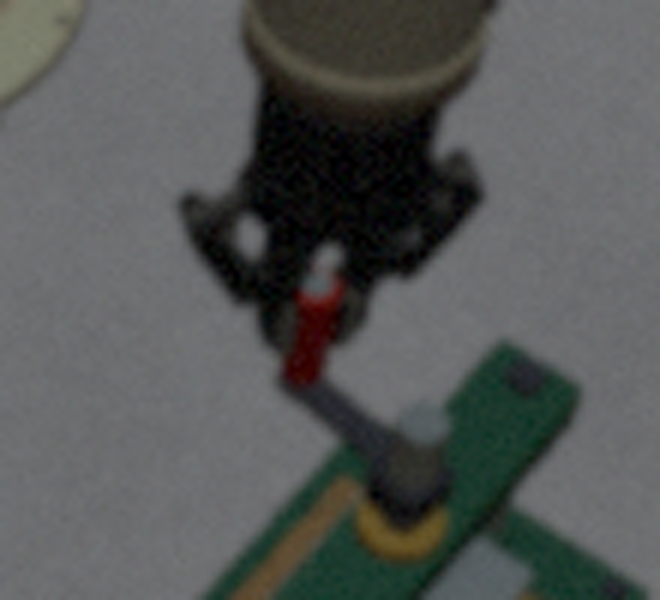

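move_arm(plan=[{"xyz": [3, 14.9, 1.8], "roll": 0}, {"xyz": [2.2, 14.4, 0.2], "roll": 0}, {"xyz": [-0.8, 14.6, 0.2], "roll": 0}])

```text
time: 28.18
ee_pos: [0.4898, 0.0725, 0.292]
tcp_rot: [0.31, 3.097, -0.047]
ft_force: [6.2, -6.4, 0.8]
finger_gap: 0.249
```

```bash
python3 - <<'E'
from h import *
wind(12,3,.0003)
E
```

```text
time 28.18 al 908.6 turns 2.524 rad 72.48 Ftan(resist) 3.98 Frad -7.97 Fz 0.77 Mz 0.003 zerr 1.19 tilt 0.0255 -0.0330 gap 0.249
[-5.8, 13.9, 1.5] [-6.3, 13.2, 0.0] [-8.9, 11.6, 0.2]
```

```bash
sed -i 's/q=np.array(\[\*(C+.07\*/q=np.array([*(C+.0685*/' h.py; python3 - <<'E'
from h import *
wind(12,4,.0003)
E
```

```text
time 28.18 al 908.6 turns 2.524 rad 72.48 Ftan(resist) 3.98 Frad -7.97 Fz 0.77 Mz 0.003 zerr 1.19 tilt 0.0255 -0.0330 gap 0.249
[-7.2, 13.4, 1.5] [-6.2, 12.9, 0.0] [-8.7, 11.4, 0.2] [-10.9, 9.3, 0.3]
```

move_arm(plan=[{"xyz": [-7.2, 13.2, 1.5], "roll": 0}, {"xyz": [-6.5, 12.6, 0.2], "roll": 0}, {"xyz": [-9, 11, 0.3], "roll": 0}])

```text
time: 28.55
ee_pos: [0.516, 0.106, 0.2913]
tcp_rot: [0.308, 3.102, -0.047]
ft_force: [-2.3, -4.3, 3.7]
finger_gap: 0.247
```

```bash
python3 - <<'E'
from h import *
wind(12,4,.0003)
E
```

```text
time 28.55 al 942.9 turns 2.619 rad 71.18 Ftan(resist) 4.37 Frad -2.10 Fz 3.75 Mz 0.038 zerr 1.03 tilt 0.0208 -0.0326 gap 0.247
[-12.6, 7.8, 1.6] [-12.4, 7.2, 0.3] [-13.6, 4.4, 0.4] [-14.2, 1.5, 0.5]
```

move_arm(plan=[{"xyz": [-12.6, 7.6, 1.0], "roll": 0}, {"xyz": [-12.6, 6.8, 0.4], "roll": 0}, {"xyz": [-13.8, 4, 0.5], "roll": 0}])

```text
time: 28.92
ee_pos: [0.556, 0.119, 0.2907]
tcp_rot: [0.305, 3.107, -0.044]
ft_force: [-4.5, 0.8, 4.8]
finger_gap: 0.244
```

```bash
python3 - <<'E'
from h import *
wind(12,4,.0003)
E
```

```text
time 28.93 al 977.3 turns 2.715 rad 70.19 Ftan(resist) 4.48 Frad 0.96 Fz 4.76 Mz 0.018 zerr 0.98 tilt 0.0170 -0.0299 gap 0.244
[-14.6, 0.3, 1.8] [-14.3, -1.1, 0.5] [-13.7, -4.1, 0.6] [-12.6, -6.8, 0.7]
```

move_arm(plan=[{"xyz": [-14.6, 0.5, 1.0], "roll": 0}, {"xyz": [-14.3, -1.1, 0.5], "roll": 0}, {"xyz": [-13.7, -4.3, 0.6], "roll": 0}])

```text
time: 29.3
ee_pos: [0.596, 0.1076, 0.2901]
tcp_rot: [0.301, 3.11, -0.04]
ft_force: [-2.3, 3.8, 4.7]
finger_gap: 0.253
```

```bash
python3 - <<'E'
from h import *
wind(12,4,.0003)
E
```

```text
time 29.30 al 1011.8 turns 2.811 rad 69.66 Ftan(resist) 3.95 Frad 1.98 Fz 4.68 Mz -0.016 zerr 0.95 tilt 0.0146 -0.0274 gap 0.253
[-12.3, -7.6, 1.9] [-11.1, -9.0, 0.6] [-9.0, -11.1, 0.6] [-6.5, -12.8, 0.6]
```

move_arm(plan=[{"xyz": [-12.5, -7.4, 1.1], "roll": 0}, {"xyz": [-11.1, -9, 0.6], "roll": 0}, {"xyz": [-8.8, -11.2, 0.6], "roll": 0}])

```text
time: 29.68
ee_pos: [0.6227, 0.0756, 0.2898]
tcp_rot: [0.297, 3.109, -0.035]
ft_force: [1.8, 4.6, 5.1]
finger_gap: 0.25
```

```bash
python3 - <<'E'
from h import *
wind(12,4,.0003)
E
```

```text
time 29.68 al 1046.6 turns 2.907 rad 69.36 Ftan(resist) 3.50 Frad 3.45 Fz 5.08 Mz -0.017 zerr 1.30 tilt 0.0156 -0.0241 gap 0.250
[-6.0, -13.1, 2.2] [-3.9, -13.8, 0.6] [-1.0, -14.3, 0.5] [2.0, -14.2, 0.5]
```

move_arm(plan=[{"xyz": [-6.6, -13.1, 1.2], "roll": 0}, {"xyz": [-4.3, -13.8, 0.6], "roll": 0}, {"xyz": [-1, -14.3, 0.5], "roll": 0}])

```text
time: 30.05
ee_pos: [0.6267, 0.033, 0.2896]
tcp_rot: [0.295, 3.107, -0.031]
ft_force: [2.4, 4.7, 4.5]
finger_gap: 0.248
```

```bash
python3 - <<'E'
from h import *
wind(12,4,.0003)
E
```

```text
time 30.05 al 1082.3 turns 3.006 rad 69.74 Ftan(resist) 5.15 Frad 1.35 Fz 4.52 Mz -0.018 zerr 1.66 tilt 0.0183 -0.0218 gap 0.248
[3.3, -14.1, 2.3] [4.9, -13.5, 0.3] [7.6, -12.2, 0.3] [9.9, -10.3, 0.2]
```

move_arm(plan=[{"xyz": [1.3, -7.2, 1.0], "roll": 0}, {"xyz": [2.2, -7.0, 0.3], "roll": 0}])

```text
time: 30.3
ee_pos: [0.621, 0.0189, 0.2899]
tcp_rot: [0.295, 3.103, -0.03]
ft_force: [8.1, 0.5, 8.1]
finger_gap: 0.249
```

```bash
python3 - <<'E'
from h import *
wind(6,4,.0003)
E
```

```text
time 30.30 al 1094.9 turns 3.041 rad 69.13 Ftan(resist) 3.92 Frad 7.13 Fz 8.08 Mz 0.025 zerr 2.21 tilt 0.0228 -0.0218 gap 0.249
[2.8, -6.6, 2.7] [2.8, -6.6, 0.1] [3.5, -6.2, 0.1] [4.2, -5.8, 0.1]
```

move_arm(plan=[{"xyz": [2.4, -12, 0.6], "roll": 0}, {"xyz": [5, -11.1, 0.3], "roll": 0}])

```text
time: 30.55
ee_pos: [0.6083, -0.0022, 0.2892]
tcp_rot: [0.294, 3.104, -0.028]
ft_force: [-1.4, 7.9, 3.7]
finger_gap: 0.251
```

```bash
python3 - <<'E'
from h import *
wind(10,4,.0003)
E
```

```text
time 30.55 al 1115.0 turns 3.097 rad 70.88 Ftan(resist) 4.49 Frad -6.60 Fz 3.72 Mz -0.028 zerr 1.80 tilt 0.0221 -0.0202 gap 0.251
[9.6, -7.8, 2.1] [9.1, -7.7, 0.1] [10.3, -6.0, -0.0] [11.2, -4.2, -0.1]
```

move_arm(plan=[{"xyz": [9, -8.2, 0.8], "roll": 0}, {"xyz": [9.1, -7.7, 0.3], "roll": 0}])

```text
time: 30.8
ee_pos: [0.5872, -0.0159, 0.2894]
tcp_rot: [0.295, 3.099, -0.03]
ft_force: [3.5, 1.2, 6.7]
finger_gap: 0.251
```

```bash
python3 - <<'E'
from h import *
wind(10,4,.0003)
E
```

```text
time 30.80 al 1135.4 turns 3.154 rad 70.51 Ftan(resist) 3.69 Frad 0.31 Fz 6.65 Mz -0.013 zerr 2.33 tilt 0.0263 -0.0218 gap 0.251
[11.6, -4.3, 2.5] [11.2, -4.1, -0.1] [11.8, -2.1, -0.2] [11.9, -0.0, -0.2]
```

Resistance is still at the baseline of about 4 N, so I'll keep feeling forward.

move_arm(plan=[{"xyz": [11.4, -4.2, 0.8], "roll": 0}, {"xyz": [11.2, -3.8, 0.2], "roll": 0}, {"xyz": [11.8, -1.6, 0.1], "roll": 0}])

```text
time: 31.18
ee_pos: [0.5508, -0.0218, 0.2894]
tcp_rot: [0.298, 3.092, -0.036]
ft_force: [4.1, -0.6, 4.2]
finger_gap: 0.248
```

```bash
python3 - <<'E'
from h import *
wind(10,4,.0003)
E
```

```text
time 31.18 al 1165.4 turns 3.237 rad 70.78 Ftan(resist) 4.12 Frad 0.19 Fz 4.16 Mz 0.007 zerr 2.90 tilt 0.0323 -0.0264 gap 0.248
[12.3, 2.3, 2.9] [11.8, 2.0, -0.3] [11.2, 4.1, -0.3] [10.4, 5.9, -0.3]
```

The tool tilt has built up to 2.4°, so I'll let go, level out and take the handle again.

move_arm(plan=[{"xyz": [0, 0, 0], "roll": 0}, {"xyz": [0, 0, 0], "roll": 0}, {"xyz": [0, 0, -60], "roll": 0}, {"xyz": [0, 0, -60], "roll": 0}, {"xyz": [0, 0, 0], "roll": 0}], fingers=0.35)

```text
time: 31.8
ee_pos: [0.5462, -0.019, 0.4103]
tcp_rot: [0.299, 3.099, -0.037]
ft_force: [0.4, -0.2, -0.8]
finger_gap: 0.651
```

```bash
python3 - <<'E'
from h import *
st()
im,K,T=cam("wrist");cv2.imwrite("pics/w18.png",im);np.save("w18t.npy",T)
im,K,T=cam("scene");cv2.imwrite("pics/s18c.png",crop(im,270,110,90,90,6))
st()
E
```

```text
t 31.8 p [ 0.5462 -0.019   0.4103] z [ 0.0257 -0.0266 -0.9993] yang 78.97055268757282 F [ 0.443  -0.2332 -0.8277] M [ 0.0137  0.0064 -0.0002] gap 0.6513657357266187
t 31.9 p [ 0.5459 -0.019   0.4059] z [ 0.02   -0.0256 -0.9995] yang 78.97259252659234 F [ 0.0152  0.0757 -0.3642] M [ 0.0032  0.0011 -0.0254] gap 0.6498629100162993
```

View pics/w18.png

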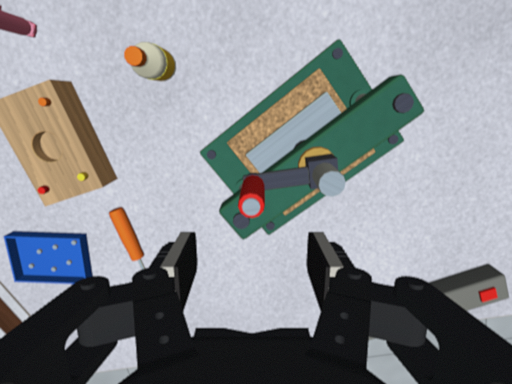

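View pics/s18c.png

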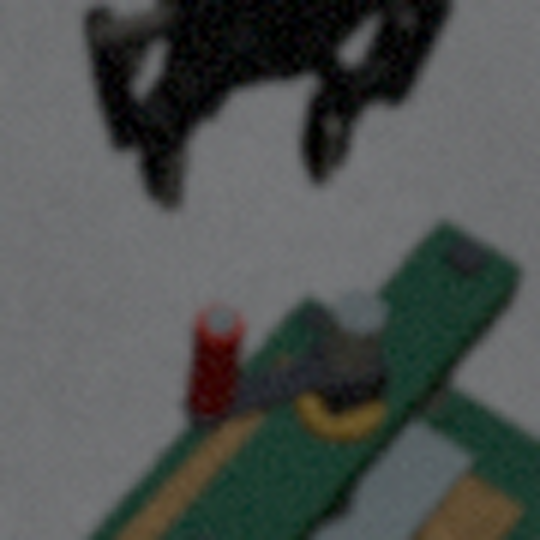

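```bash
python3 - <<'E'
from h import *
np.set_printoptions(precision=4,suppress=True)
K=np.load("K.npy");T=np.load("w18t.npy")
b=atz(K,T,331.5,183,.2263);h=atz(K,T,251.5,206,.2553);d=h-b
print(b,h,np.linalg.norm(d[:2]),np.degrees(np.arctan2(d[1],d[0])))
st([h[0],h[1],.286])
E
```

```text
[0.5577 0.0457 0.2263] [ 0.5554 -0.0236  0.2553] 0.06931187559303185 -91.88737166618616
t 31.9 p [ 0.5459 -0.019   0.4059] z [ 0.02   -0.0256 -0.9995] yang 78.97259252659234 F [ 0.0152  0.0757 -0.3642] M [ 0.0032  0.0011 -0.0254] gap 0.6498629100162993
to go(tool mm) [ -7.3058  -0.0681 120.1792]
```

move_arm(plan=[{"xyz": [0, 0, -50], "roll": 0}, {"xyz": [0, 0, -50], "roll": 0}, {"xyz": [0, 0, 0], "roll": 0}, {"xyz": [0, 0, 0], "roll": 0}])

```text
time: 32.4
ee_pos: [0.545, -0.0167, 0.5006]
tcp_rot: [0.3, 3.118, -0.036]
ft_force: [0.3, 0.3, -0.8]
finger_gap: 0.65
```

```bash
python3 - <<'E'
from h import *
st([.5495,-.0225,.286])
E
```

```text
t 32.4 p [ 0.545  -0.0167  0.5006] z [ 0.0072 -0.0238 -0.9997] yang 78.98254480340687 F [ 0.2571  0.3124 -0.7923] M [ 0.0467  0.027  -0.0309] gap 0.6503854670346474
to go(tool mm) [ -3.0519  -0.0664 214.7525]
```

```bash
python3 - <<'E'
from h import *
st([.5556,-.0217,.287])
E
```

```text
t 32.4 p [ 0.545  -0.0167  0.5006] z [ 0.0072 -0.0238 -0.9997] yang 78.98254480340687 F [ 0.2571  0.3124 -0.7923] M [ 0.0467  0.027  -0.0309] gap 0.6503854670346474
to go(tool mm) [ -8.8982   1.8621 213.7774]
```

move_arm(plan=[{"xyz": [-6, 1.5, 40], "roll": 0}, {"xyz": [-3, 0, 45], "roll": 0}, {"xyz": [0, 0, 35], "roll": 0}, {"xyz": [0, 0, 20], "roll": 0}, {"xyz": [0, 0, 8], "roll": 0}])

```text
time: 33.02
ee_pos: [0.5536, -0.0204, 0.3394]
tcp_rot: [-0.301, -3.125, 0.035]
ft_force: [-0.3, -0.3, 0.7]
finger_gap: 0.647
```

```bash
python3 - <<'E'
from h import *
st([.5556,-.0217,.287])
im,K,T=cam("wrist");cv2.imwrite("pics/w19.png",im);np.save("w19t.npy",T)
E
```

```text
t 33.025 p [ 0.5536 -0.0204  0.3394] z [-0.0044 -0.022  -0.9997] yang 78.99854316211928 F [-0.269  -0.3399  0.688 ] M [-0.0262 -0.0105  0.0151] gap 0.647164994515456
to go(tool mm) [-2.2139  0.2688 52.3902]
```

View pics/w19.png

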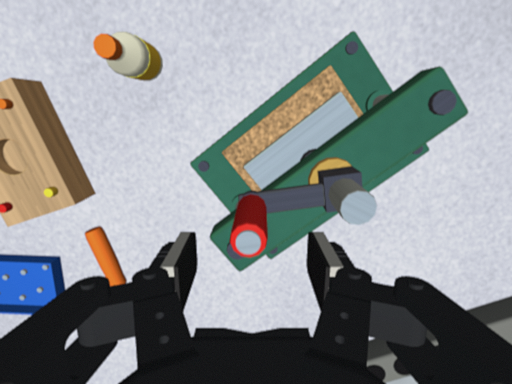

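```bash
python3 - <<'E'
from h import *
np.set_printoptions(precision=4,suppress=True)
K=np.load("K.npy");T=np.load("w19t.npy")
b=atz(K,T,357.5,207.5,.2263);h=atz(K,T,249,241.5,.2553);d=h-b
print(b,h,np.linalg.norm(d[:2]),np.degrees(np.arctan2(d[1],d[0])))
st([h[0],h[1]+.0012,.287])
E
```

```text
[0.5581 0.0453 0.2263] [ 0.5556 -0.0235  0.2553] 0.06889779103184676 -92.096178999339
t 33.075 p [ 0.5536 -0.0204  0.3389] z [-0.005  -0.0219 -0.9997] yang 78.99440577241214 F [ 0.3443 -0.0608 -1.0237] M [ 0.0426  0.0232 -0.013 ] gap 0.6501171310051693
to go(tool mm) [-2.3965 -0.3169 51.8971]
```

move_arm(plan=[{"xyz": [-2, 0, 18], "roll": 0}, {"xyz": [0, 0, 18], "roll": 0}, {"xyz": [0, 0, 10], "roll": 0}, {"xyz": [0, 0, 4], "roll": 0}, {"xyz": [0, 0, 1], "roll": 0}])

```text
time: 33.7
ee_pos: [0.5556, -0.0221, 0.285]
tcp_rot: [-0.301, -3.125, 0.035]
ft_force: [-0.4, -0.2, -0.3]
finger_gap: 0.647
```

move_arm(plan=[{"xyz": [0, 0, 0], "roll": 0}, {"xyz": [0, 0, 0], "roll": 0}, {"xyz": [0, 0, 0], "roll": 0}, {"xyz": [0, 0, 0], "roll": 0}], fingers=1, grip_force=30)

```text
time: 34.2
ee_pos: [0.556, -0.0221, 0.2867]
tcp_rot: [0.301, 3.126, -0.035]
ft_force: [1.2, -0.2, 1.0]
finger_gap: 0.252
```

```bash
python3 - <<'E'
from h import *
wind(10,5,.0003);st()
im,K,T=cam("wrist");cv2.imwrite("pics/w20.png",im)
E
```

```text
time 34.20 al 1162.6 turns 3.230 rad 70.55 Ftan(resist) 1.20 Frad 0.14 Fz 1.03 Mz 0.025 zerr 0.06 tilt -0.0016 -0.0223 gap 0.252
[12.2, 1.4, 0.5] [11.9, 1.5, 0.1] [11.4, 3.5, 0.1] [10.6, 5.4, 0.0] [9.5, 7.2, -0.0] 
t 34.2 p [ 0.556  -0.0221  0.2867] z [-0.0016 -0.0223 -0.9998] yang 78.9937238061377 F [ 1.1905 -0.2028  1.0313] M [ 0.2348 -0.006   0.0251] gap 0.2519009899458828
```

View pics/w20.png

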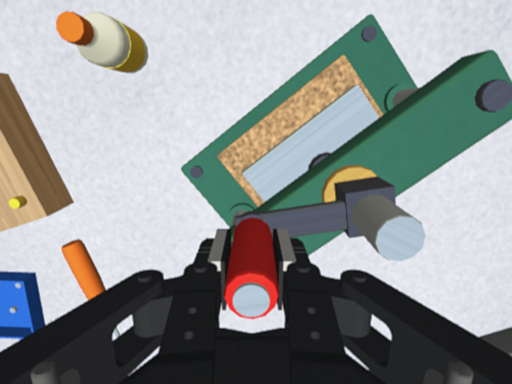

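move_arm(plan=[{"xyz": [12, 1.2, 0.6], "roll": 0}, {"xyz": [11.9, 1.7, 0.2], "roll": 0}, {"xyz": [11.4, 3.7, 0.2], "roll": 0}])

```text
time: 34.62
ee_pos: [0.5227, -0.0116, 0.2866]
tcp_rot: [0.304, 3.121, -0.045]
ft_force: [4.8, -4.5, 0.3]
finger_gap: 0.249
```

```bash
python3 - <<'E'
from h import *
wind(10,4,.0003)
E
```

```text
time 34.62 al 1191.0 turns 3.308 rad 70.74 Ftan(resist) 6.47 Frad 1.36 Fz 0.32 Mz 0.003 zerr 0.49 tilt 0.0028 -0.0293 gap 0.249
[10.0, 7.2, 0.7] [9.8, 6.9, -0.1] [8.4, 8.5, -0.1] [6.8, 9.8, -0.2]
```

move_arm(plan=[{"xyz": [4, 2.9, 0.4], "roll": 0}])

```text
time: 34.75
ee_pos: [0.5189, -0.0087, 0.2865]
tcp_rot: [0.305, 3.119, -0.049]
ft_force: [0.6, -11.9, 3.8]
finger_gap: 0.25
```

```bash
python3 - <<'E'
from h import *
wind(5,4,.0003)
E
```

```text
time 34.75 al 1194.8 turns 3.319 rad 70.47 Ftan(resist) 7.36 Frad 9.38 Fz 3.84 Mz 0.005 zerr 0.42 tilt 0.0038 -0.0315 gap 0.250
[4.5, 4.5, 0.6] [5.1, 3.1, -0.1] [4.8, 3.6, -0.1] [4.5, 4.0, -0.1]
```

move_arm(plan=[{"xyz": [2.8, 0, 0.2], "roll": 0}])

```text
time: 34.88
ee_pos: [0.5162, -0.0081, 0.2864]
tcp_rot: [0.305, 3.118, -0.049]
ft_force: [11.4, 4.2, -6.1]
finger_gap: 0.251
```

```bash
python3 - <<'E'
from h import *
wind(5,4,.0003)
E
```

```text
time 34.88 al 1196.7 turns 3.324 rad 71.57 Ftan(resist) 6.51 Frad -10.24 Fz -6.11 Mz 0.068 zerr 0.37 tilt 0.0057 -0.0320 gap 0.251
[3.9, 5.6, 0.5] [5.0, 3.3, -0.1] [4.7, 3.7, -0.1] [4.3, 4.1, -0.1]
```

move_arm(plan=[{"xyz": [3.1, 2.0, 0.6], "roll": 0}])

```text
time: 35.0
ee_pos: [0.5138, -0.0058, 0.286]
tcp_rot: [0.305, 3.116, -0.05]
ft_force: [4.7, -4.8, 3.8]
finger_gap: 0.249
```

```bash
python3 - <<'E'
from h import *
wind(5,4,.0003)
E
```

```text
time 35.00 al 1199.3 turns 3.331 rad 71.25 Ftan(resist) 6.71 Frad 0.65 Fz 3.82 Mz -0.018 zerr -0.03 tilt 0.0076 -0.0328 gap 0.249
[3.8, 5.5, 0.1] [4.8, 3.5, -0.1] [4.5, 3.9, -0.1] [4.1, 4.3, -0.1]
```

move_arm(plan=[{"xyz": [4.3, 2.6, 0.3], "roll": 0}])

```text
time: 35.12
ee_pos: [0.5102, -0.0029, 0.2859]
tcp_rot: [0.306, 3.113, -0.052]
ft_force: [4.8, -6.1, 1.3]
finger_gap: 0.245
```

```bash
python3 - <<'E'
from h import *
wind(4,4,.0003)
E
```

```text
time 35.12 al 1202.9 turns 3.341 rad 71.37 Ftan(resist) 7.66 Frad 1.16 Fz 1.30 Mz -0.018 zerr -0.04 tilt 0.0095 -0.0341 gap 0.245
[2.4, 5.1, 0.1] [3.8, 2.9, -0.1] [3.5, 3.2, -0.1] [3.3, 3.4, -0.1]
```

Resistance is 7.7 N against a baseline of about 4 N, which puts it 0.09–0.10 turn past touch. It was still at baseline 38° ago. I'll stop here and let go.

move_arm(plan=[{"xyz": [0, 0, 0], "roll": 0}, {"xyz": [0, 0, 0], "roll": 0}], fingers=0.35)

```text
time: 35.38
ee_pos: [0.5097, -0.0028, 0.2858]
tcp_rot: [0.305, 3.114, -0.052]
ft_force: [0.2, 0.1, 0.8]
finger_gap: 0.643
```

```bash
python3 - <<'E'
from h import *
st()
E
```

```text
t 35.375 p [ 0.5097 -0.0028  0.2858] z [ 0.0092 -0.0342 -0.9994] yang 78.78050580281571 F [0.1666 0.0547 0.8075] M [0.0186 0.046  0.0233] gap 0.6433036073117042
```

move_arm(plan=[{"xyz": [0, 0, -15], "roll": 0}, {"xyz": [0, 0, -40], "roll": 0}, {"xyz": [0, 0, -45], "roll": 0}, {"xyz": [0, 0, -30], "roll": 0}, {"xyz": [0, 0, 0], "roll": 0}])

```text
time: 36.0
ee_pos: [0.5079, 0.0019, 0.4234]
tcp_rot: [0.305, 3.113, -0.051]
ft_force: [-0.0, -1.0, -0.7]
finger_gap: 0.646
```

```bash
python3 - <<'E'
from h import *
im,K,T=cam("wrist");cv2.imwrite("pics/w21.png",im);np.save("w21t.npy",T)
im,K,T=cam("scene");cv2.imwrite("pics/s21.png",im);cv2.imwrite("pics/s21c.png",crop(im,270,120,100,90,6))
st()
E
```

```text
t 36.1 p [0.5077 0.0018 0.4208] z [ 0.0064 -0.0336 -0.9994] yang 78.7780830093921 F [-0.065  -0.4344 -0.5863] M [ 0.0093 -0.0011  0.0113] gap 0.6515407051121042
```

View pics/w21.png

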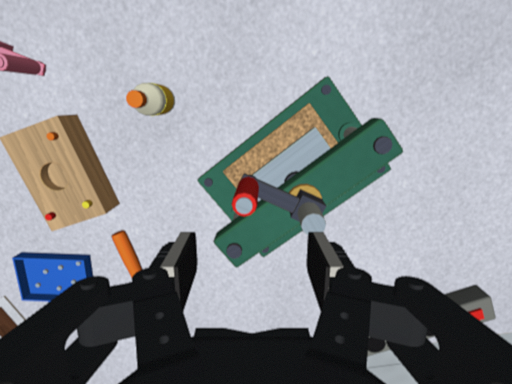

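View pics/s21c.png

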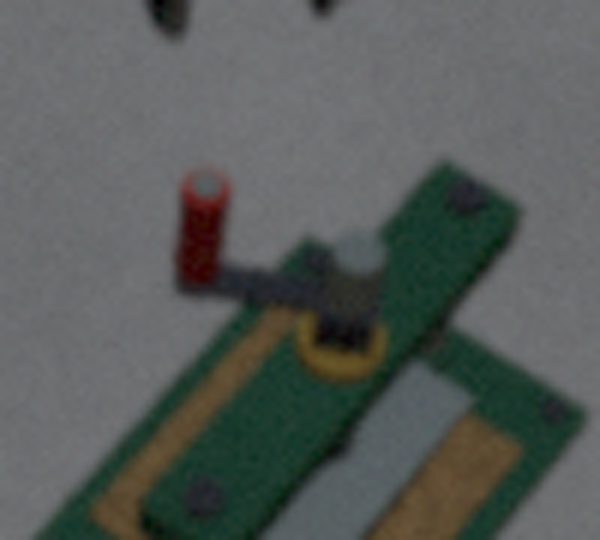

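```bash
python3 - <<'E'
from h import *
im=cv2.imread("pics/w21.png");cv2.imwrite("pics/w21c.png",crop(im,225,165,110,80,7))
E
```

```text
(no output)
```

View pics/w21c.png

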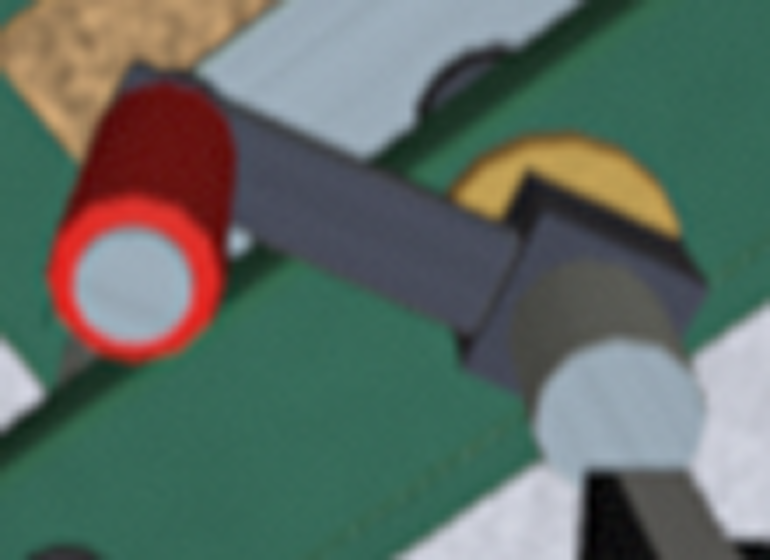

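```bash
python3 - <<'E'
from h import *
np.set_printoptions(precision=4,suppress=True)
K=np.load("K.npy");T=np.load("w21t.npy")
b=atz(K,T,313.1,224.3,.2257);h=atz(K,T,244,204.6,.2547);d=h-b
print(b,h,np.linalg.norm(d[:2]),np.degrees(np.arctan2(d[1],d[0])),(-10.4-np.degrees(np.arctan2(d[1],d[0])))%360+1080)
a,_,Ta=np.load("K.npy"),0,np.load("w18t.npy")
im,Ks,Ts=cam("scene")
# scene: boss top (360,250), handle top (205,184) in s21c
f=lambda x,y:(270+(x+.5)/6-.5,120+(y+.5)/6-.5)
print(tri([(K,T,(313.1,224.3)),(Ks,Ts,f(360,252))]),tri([(K,T,(244,204.6)),(Ks,Ts,f(205,184))]))
E
```

```text
[0.5577 0.0457 0.2257] [ 0.5169 -0.0111  0.2547] 0.06998179694981521 -125.6982404292667 1195.2982404292668
[0.5603 0.0467 0.2202] [ 0.5183 -0.0113  0.2509]
```

```bash
python3 - <<'E'
from h import *
st();print(r.sign_off())
E
```

```text
t 36.15 p [0.5077 0.0018 0.42  ] z [ 0.0052 -0.0334 -0.9994] yang 78.77802379721915 F [ 0.5644  0.4437 -0.3717] M [ 0.0509 -0.0143  0.0122] gap 0.6503749469559513
the job is handed in; nothing more can be done
None
```

I fitted the steel, red-handled crank to the press screw and wound it about 3.3 turns clockwise by the handle. I stopped roughly a tenth of a turn after the platen touched the casing. I then let go and handed the job in at 36 s with the arm clear.

**Feel:** resistance at the handle rose from about 4 N while winding freely to 7.7 N at the stop. That rise corresponds to about 0.09 turn past touch. The last clear free-running reading was 38° (0.105 turn) earlier, so it cannot be much over a tenth.

**Crank seating:** it met its stop with the hub's underside at about 183 mm, which is fully down. After letting go, the pictures show it upright on its square with the handle at the right radius. The two-camera heights came out about 4–5 mm lower than expected. They had read 2–8 mm low at the start too, so I don't take this as a fault.

**What disagreed:**
- **Handle angle:** the last picture puts the handle about 8° behind the arm's own reading. I put this down to play in the socket and the crank easing back on release.
- **Tool tilt:** the gripper drifted up to 2.4° off vertical while winding, so the crank probably leaned a little within its play. I let go and took the handle again twice to limit this.

The last wrist picture shows the bystanders in view (block, glue bottle and tray) standing as before. Only part of the screwdriver was in view, and I did not compare positions in detail.

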